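Load the spectrometer's cell stage and torque its clamp

TASK

Lift every sample cell straight out of the thermostat block, keep it upright, stand it in a free slot of the steel rack on the sample stage and press on its cap until it is fully home, cap down on the rack. When all cells are home, turn the red-gripped click wrench clockwise (seen from above) until it breaks over with a click, and stop at once, without pushing it on. Also, once the block is empty, put the orange lid back on it, fully down and flat, and leave the other things on the bench alone.

Things in the scene. Friction and masses are not known exactly. Their poses are not given: they have to be found in the camera images.
- block: aluminium thermostat block 62 x 196 x 80 mm (x, y, z), fixed; origin: centre of its underside on the table. Four wells 23.5 mm dia, 58 mm deep in a row along its y, at y = -69, -23, 23, 69 mm; a cell's underside in a well is 22 mm above the origin. Grip the caps across the row (along the block's x).
- lid: loose orange lid of the block: top 78 x 212 mm (x, y) with a 12 mm skirt, inside 70 x 204 mm (4 mm play a side on the block); 220 g. Origin: centre of the skirt's lower rim; top's upper face 18 mm above it. Black bar handle 18 mm wide (x), 70 mm long (y), from 18 to 50 mm above the origin. Fully down its origin is 68 mm above the block's. Either way round will do. Starts on the table.
- stage: sample stage, fixed: black base plate 130 x 300 mm, on it a steel cell rack 62 x 204 mm (x, y), top 85 mm above the origin (under the rack's centre, on the table). Four slots in a row along y; grip cells there along the stage's x. A cell is home when its cap rests on the rack's top, its underside 15 mm above the origin. Any cell may go in any slot.
- spindle (a point): top of the click wrench's round hub (52 mm dia) on the clamp spindle's vertical axis, 78 mm above the table, beside the rack at its -y end, 150 mm from the rack's centre
- wrench_grip (a point): centre of the top face of the wrench's red upright grip (18 mm dia, upright cylinder from 54 to 112 mm above the table), 105 mm from the spindle axis; a 12 mm bar 66 mm above the table joins it to the hub
- screw (a joint): angle of the clamp spindle, rad: grows as it is tightened, clockwise seen from above; starts loose at 0 to 0.5 and is tight against its stop at 1.0. Runs down with 0.25 N m (about 2.5 N at the grip) and stays where left.
- wrench (a joint): break-over angle of the click wrench on its spindle, rad, clockwise from above: about 0 (within 0.02) while the spindle still turns. Once the spindle is tight and the torque reaches about 1.0 N m (9 to 10 N at the grip) it breaks over: the resistance falls (to half at 0.15 rad). Springs back to 0 when let go. Past 0.23 is pushed on too far; solid end at 0.28.
- slot0 (a point): centre of the mouth of a slot of the cell rack, 25 mm dia, 85 mm above the table; slots 48 mm apart along the stage's y. A tight seat in it, 25 mm above the table, holds a cell 10 mm short of home (a gap under the cap); a press of about 6 N on the cap drives the seat down, and it stays down.
- slot1 (a point): centre of the mouth of a slot of the cell rack, 25 mm dia, 85 mm above the table; slots 48 mm apart along the stage's y. A tight seat in it, 25 mm above the table, holds a cell 10 mm short of home (a gap under the cap); a press of about 6 N on the cap drives the seat down, and it stays down.
- slot2 (a point): centre of the mouth of a slot of the cell rack, 25 mm dia, 85 mm above the table; slots 48 mm apart along the stage's y. A tight seat in it, 25 mm above the table, holds a cell 10 mm short of home (a gap under the cap); a press of about 6 N on the cap drives the seat down, and it stays down.
- slot3 (a point): centre of the mouth of a slot of the cell rack, 25 mm dia, 85 mm above the table; slots 48 mm apart along the stage's y. A tight seat in it, 25 mm above the table, holds a cell 10 mm short of home (a gap under the cap); a press of about 6 N on the cap drives the seat down, and it stays down.
- cell0: sealed sample cell: upright amber glass barrel 22 mm dia, 70 mm long, with a blue cap (white band) 28 mm dia and 24 mm tall on top; 94 mm in all, 90 g. Origin: centre of its underside, z up. At the start it stands in a well of the thermostat block, cap 12 mm clear of the block's top. None if absent (three or all four are there).
- cell1: sealed sample cell: upright amber glass barrel 22 mm dia, 70 mm long, with a blue cap (white band) 28 mm dia and 24 mm tall on top; 94 mm in all, 90 g. Origin: centre of its underside, z up. At the start it stands in a well of the thermostat block, cap 12 mm clear of the block's top. None if absent (three or all four are there).
- cell2: sealed sample cell: upright amber glass barrel 22 mm dia, 70 mm long, with a blue cap (white band) 28 mm dia and 24 mm tall on top; 94 mm in all, 90 g. Origin: centre of its underside, z up. At the start it stands in a well of the thermostat block, cap 12 mm clear of the block's top. None if absent (three or all four are there).
- cell3: sealed sample cell: upright amber glass barrel 22 mm dia, 70 mm long, with a blue cap (white band) 28 mm dia and 24 mm tall on top; 94 mm in all, 90 g. Origin: centre of its underside, z up. At the start it stands in a well of the thermostat block, cap 12 mm clear of the block's top. None if absent (three or all four are there).
- jar: bystander: amber jar 48 mm dia, 70 mm tall; origin centre of underside
- flask: bystander: white bottle 40 mm dia, 100 mm tall; origin centre of underside
- dish: bystander: white dish 80 mm dia, 18 mm tall; origin centre of underside
- driver: bystander: screwdriver lying on the table near the robot
- holder: bystander: flat steel sample holder plate 50 x 75 x 5 mm with a dark window, lying on the table
- bracket: fixed black holder stand 60 x 90 mm, 118 mm tall, with a steel plate in it, at the far side of the table; not needed
- beaker: bystander: open glass beaker 60 mm dia, 70 mm tall; origin centre of underside
Things that resemble listed ones, but are neither listed nor needed, are in the scene too. What is shaped like the block but pink is not meant.

How it is judged (in metres and radians):
On the way, in this order (a step that is already met when the one before it is completed fails the run):
1. every cell present stands in a slot of the rack, pressed fully home (z of cell0 in the frame of stage between 0.01 and 0.0185 m and x of cell0 in the frame of stage between -0.007 and 0.007 m and y of cell0 in the frame of stage between -0.085 and 0.085 m and angle between each of cell0, cell1, cell2, cell3's own z axis and vertical below 0.12 rad and z of cell1 in the frame of stage between 0.01 and 0.0185 m and x of cell1 in the frame of stage between -0.007 and 0.007 m and y of cell1 in the frame of stage between -0.085 and 0.085 m and z of cell2 in the frame of stage between 0.01 and 0.0185 m and x of cell2 in the frame of stage between -0.007 and 0.007 m and y of cell2 in the frame of stage between -0.085 and 0.085 m and z of cell3 in the frame of stage between 0.01 and 0.0185 m and x of cell3 in the frame of stage between -0.007 and 0.007 m and y of cell3 in the frame of stage between -0.085 and 0.085 m), for 0.2 s.
2. with the spindle tight, the click wrench breaks over (value of joint screw above 0.96 rad and value of joint wrench above 0.03 rad), for 0.02 s.
At the end, for the whole second after the job is handed in: Every cell present is home in a slot of the rack (underside within 3.5 mm of its home height, upright within 0.12 rad), the spindle is tight (above 0.96 rad), the wrench let go (below 0.03 rad), and the lid rests flat on the block, within 3.5 mm of fully down and 9 mm of centred (all of step 1 and value of joint screw above 0.96 rad and value of joint wrench below 0.03 rad and z of lid in the frame of block between 0.06 and 0.0715 m and x of lid in the frame of block between -0.009 and 0.009 m and y of lid in the frame of block between -0.009 and 0.009 m and angle between lid's own z axis and vertical below 0.05 rad and linear speed of lid below 0.02 m/s); the robot touches nothing.
It fails at once if the wrench is pushed on past its break-over (beyond 0.23 rad) (value of joint wrench above 0.23 rad).
It fails at once if a cell tips over (more than 0.5 rad from upright) (angle between any of cell0, cell1, cell2, cell3's own z axis and vertical above 0.5 rad).
It fails at once if a bystander is moved more than 30 mm (distance of any of jar, flask, dish, driver, holder, beaker from where it was at the start of the episode above 0.03 m).
Of cell0, cell1, cell2, cell3 only 3 to 4 are there at a start; the rules pass over those that are not, and their reading is None.
At some moment in a run one of lid may be knocked a few centimetres aside while the robot is not near it.
It also fails if it takes over 208 s, if anything falls off the work surface, if the arm or the gripper's body presses on something with over 40 N, if the wrist force passes 120 N, or if a joint passes its speed limit or range.

ROBOT

A 6-joint arm with a two-finger parallel gripper is mounted at the origin on the work surface. World frame = base frame: x ahead of the robot, y to its left, z up, the work surface at z = 0. Lengths are in m, angles in degrees, forces in N, time in s.
With the tool pointing down it reaches from about 0.35 to 0.85 m from the base axis. Payload 8.1 kg.
Tool frame: the origin (TCP) lies at the very end of the fingers, on their centre line; the grasp point (between the pads) lies 19 mm behind it (ctrl.grip_point_offset is the distance from the TCP to the grasp point, in m); x points along the fingers, y is the direction in which the jaws open and shut, and the axes are right-handed (so a half turn about x gives the same grasp; the last joint's range is limited). The gripper opens to 85 mm and grips with 20 to 120 N. Pads are 22 mm wide; open, the fingers measure 114 mm over their backs; the gripper's body (76 mm by 85 mm) begins 54 mm behind the grasp point. The pads swing forward as they close: fully open they stand 13 mm farther back than shut.
Start: joints at [-80.409, 7.471, 85.268, -0, 87.261, -4.893], TCP at [0.15, -0.581, 0.231] pointing down, gripper open.
Joint ranges: [-169.43, 169.43], [-51.17, 129.36], [1.28, 143.12], [-76.62, 256.62], [0, 156.53], [-152.29, 152.29]. Speed limits (degrees/s): [136.94, 136.94, 159.86, 180, 180, 180].

INTERFACE

Orientations are given as [roll, pitch, yaw] about the fixed x, y, z axes, in that order (R = Rz(yaw) Ry(pitch) Rx(roll)).
In Python, from workcell import ctrl gives the robot as it stands.
- The arm moves only by the tool apply_moves, never from a script. Its argument "series" is a list of rows, each an object of numbers: "fingers": the gripper command: -1 is fully open, 1 is shut, values between are in proportion; "x", "y", "z": the shift along the tool's x, y, z in mm; "ax", "ay", "az": the turn, a rotation vector about the tool's x, y, z in degrees. In form: [{"fingers": .., "x": .., "y": .., "z": .., "ax": .., "ay": .., "az": ..}, ...]. A call has 1 to 5 rows; each row is the pose to reach, as a shift and turn from the pose commanded when the call began, along the tool's axes at that moment; what a row does not reach only later rows make up. A row lasts 1/12 s, in which the tool goes at most 41.7 mm and 7.16 degrees, less where a joint would pass 70% of its speed; a pose out of reach is approached as far as the arm can. A call with a gripper value outside its range is refused whole. The fingers move at their own pace and stop on an object; "grip_force" is the grip in N (left out, the last holds). Time passes only in rows, so rows that repeat a pose let the fingers close. It gives the time, the measured TCP pose, the force and the opening at its end, in the units of the state.
- ctrl.get_state(): the state, without advancing time (a new reading comes with each control period).
- ctrl.get_image(name): name is "scene" or "side" or "wrist"; returns a dict with "img" (400x640x3 uint8, red, green, blue), "z_map" (400x640 float32, m along the optical axis (not along the pixel's ray), 0 where there is no reading), "fx", "fy", "cx", "cy" (pixels), "R" (3x3) and "t" (3): a world point X has camera coordinates R X + t. Camera axes: x right, y down, z forward; pixel columns grow to the right and rows downward; lengths in m; the calibration is good to about 2 mm. A picture is of the moment at which its call begins.
- ctrl.finish_job(): hands the job in, once; it reports no verdict.
The state is a dict: "time_s": time; "joint_positions": joint angles; "dq": joint speeds; "joint_efforts": joint torques, N m; "eef_pos": TCP position; "tool_rot": TCP orientation; "contact_force": force on the tool from outside, world axes, zero at the start; "wrist_torque": the same for the moment, N m; "width": finger opening in m.
Only numpy, scipy, OpenCV 4.12 (cv2) and the standard library are available. Lean on these libraries where they do the work, as an engineer would, in place of code of your own. Each camera call takes 0.05 s, during which the arm holds its last target. There are 200 camera calls.

## Working session

There is one attempt and no reset: what is moved stays moved. The work goes in short steps, Python scripts to look and compute and a tool call to move; the robot and the scene stay as the last step left them, time stands still between calls to the robot, and variables do not carry over. Pictures are saved under pics/ and viewed, about 12 in all and at most 16, crops included, and the job is handed in when it is done.

Besides the shell and the picture viewer there is one more tool, called after "Request:" as name([rows], argument=value, ...), one row to a line, values as JSON. apply_moves: Moves the arm, as the interface text tells. Its arguments: {"type":"object","properties":{"series":{"type":"array","items":{"type":"object","properties":{"fingers":{"type":"number"},"x":{"type":"number"},"y":{"type":"number"},"z":{"type":"number"},"ax":{"type":"number"},"ay":{"type":"number"},"az":{"type":"number"}}}},"grip_force":{"type":"number"}},"required":["series"]}

```bash
ls; mkdir -p pics; cat > h.py <<'E'
import numpy as np, cv2
from workcell import ctrl
def grab(n,save=None):
    d=ctrl.get_image(n)
    if save: cv2.imwrite(f'pics/{save}.png',d['img'][:,:,::-1])
    np.savez(f'{save or n}.npz',**d)
    return d
def cloud(d):
    z=d['z_map'];v,u=np.mgrid[:z.shape[0],:z.shape[1]]
    P=np.stack([(u-d['cx'])/d['fx']*z,(v-d['cy'])/d['fy']*z,z],-1)
    return (P-d['t'])@d['R']
def ray(d,u,v,h):
    r=np.array([(u-d['cx'])/d['fx'],(v-d['cy'])/d['fy'],1])@d['R'];c=-d['R'].T@d['t']
    return c+r*(h-c[2])/r[2]
def proj(d,X):
    p=d['R']@np.array(X)+d['t'];return p[0]/p[2]*d['fx']+d['cx'],p[1]/p[2]*d['fy']+d['cy']
E
python3 - <<'E'
from h import *
s=ctrl.get_state();print(s)
a=grab('scene','scene0');b=grab('side','side0')
for d in(a,b):print(d['fx'],d['cx'],d['cy'],-d['R'].T@d['t'],d['R'][2])
E
```

```text
pics
{'time_s': 0.0, 'joint_positions': array([-8.04102503e+01,  7.51564961e+00,  8.53305905e+01,  7.47321495e-04,
        8.72614438e+01, -4.89373454e+00]), 'dq': array([ 0.01759401, -0.02121702,  0.05319877,  0.08252435,  0.0241916 ,
       -0.05932295]), 'joint_efforts': array([ 2.91181510e-03, -5.69402540e+01, -5.00548410e+01, -1.18182475e-04,
        1.49952038e-02,  1.52665098e-05]), 'eef_pos': array([ 0.1499865 , -0.58037369,  0.23022622]), 'tool_rot': array([-95.2908678 ,  89.89231344,  99.19258   ]), 'contact_force': array([ 1.12056562, -0.31260404, -0.0673291 ]), 'wrist_torque': array([0.02776377, 0.03145976, 0.02088288]), 'width': 0.08604726626335836}
475.9722530207175 315.14649186813585 211.2944809527242 [ 0.92033577 -0.70223064  0.97801066] [-0.35383424  0.59773185 -0.71938722]
436.20090045620856 320.57634057902635 202.64658779229808 [0.0146578  0.63336291 0.88110504] [ 0.44320601 -0.56175782 -0.69856752]
```

View pics/scene0.png

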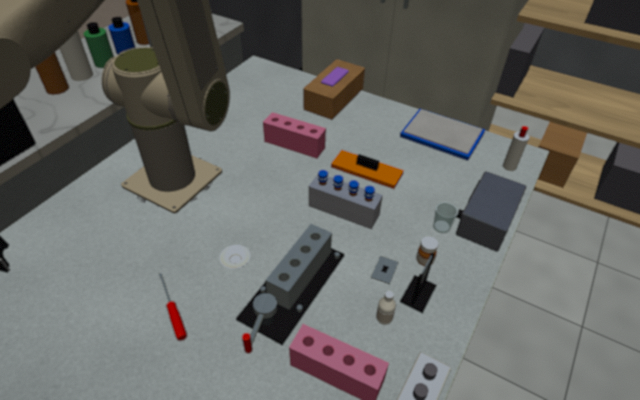

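View pics/side0.png

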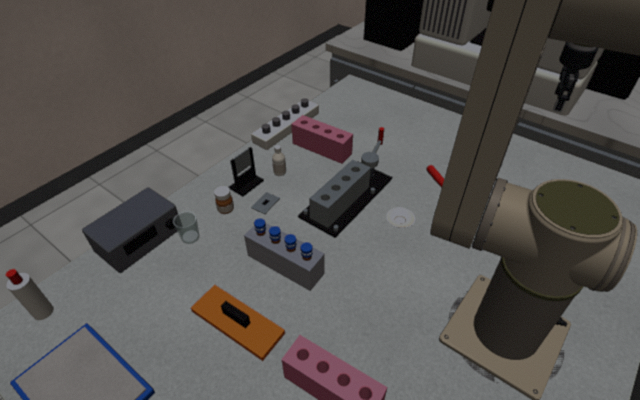

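Scene: four blue caps at about (323–369, 175–193), the orange lid at (367,167) beside them, the rack at (300,265), the wrench hub at (264,305) and its red grip at (248,343). All four cells are present.

```bash
cat > m.py <<'E'
from h import *
np.set_printoptions(precision=4,suppress=True)
def load(n):
    return dict(np.load(n+'.npz'))
E
python3 - <<'E'
from m import *
for n in('scene0','side0'):
    d=load(n);P=cloud(d);hsv=cv2.cvtColor(d['img'],cv2.COLOR_RGB2HSV);H,S,V=[hsv[...,i] for i in range(3)]
    X,Y,Z=P[...,0],P[...,1],P[...,2];ok=d['z_map']>0
    def comps(m,nm,mn=15):
        k,l,st,c=cv2.connectedComponentsWithStats(m.astype(np.uint8))
        for i in range(1,k):
            if st[i,4]>=mn:
                q=P[l==i]; 
                print(n,nm,st[i,4],c[i],'med',np.median(q,0),'zmax',np.percentile(q[:,2],95))
    R=ok&(X>0.2)&(X<0.9)&(abs(Y)<0.6)&(Z>-0.01)&(Z<0.2)
    comps(R&(H>100)&(H<125)&(S>150)&(Z>0.09),'blue')
    comps(R&(H>100)&(H<125)&(S>120)&(Z>0.112)&(Z<0.12),'bluetop',8)
    m=R&(H>5)&(H<18)&(S>180)&(Z<0.05);comps(m,'orange',200)
    q=P[m&(Z>0.012)&(Z<0.024)][:,:2].astype(np.float32);print(n,'lidrect',cv2.minAreaRect(q),np.median(P[m][:,2]))
    m=R&((H<6)|(H>174))&(S>170);comps(m,'red',20)
    # grey tops
    for nm,lo,hi in(('block',.074,.086),('rack',.080,.090)):
        m=R&(S<70)&(Z>lo)&(Z<hi)
        k,l,st,c=cv2.connectedComponentsWithStats(m.astype(np.uint8))
        for i in range(1,k):
            if st[i,4]>300:
                q=P[l==i];print(n,nm,st[i,4],c[i],'z',np.median(q[:,2]),cv2.minAreaRect(q[:,:2].astype(np.float32)))
    m=R&(S<90)&(Z>.071)&(Z<.079);comps(m,'hub',60)
    m=R&(Z>.02)&(Z<.055)&(V<60);comps(m,'dark',40)
E
```

```text
scene0 blue 50 [322.38 173.9 ] med [0.4392 0.1452 0.116 ] zmax 0.11845823499730339
scene0 blue 56 [337.8571 179.1607] med [0.4855 0.1486 0.1155] zmax 0.11874498399610857
scene0 blue 56 [353.3571 184.4464] med [0.5313 0.1525 0.1153] zmax 0.11922383175613208
scene0 blue 59 [369.1525 189.8136] med [0.5769 0.1548 0.1156] zmax 0.11878648686707863
scene0 bluetop 56 [322.8214 173.3571] med [0.4392 0.1477 0.1161] zmax 0.11842569007524649
scene0 bluetop 59 [338.0508 178.5593] med [0.4849 0.1514 0.1157] zmax 0.11870169746778074
scene0 bluetop 57 [353.4561 184.0526] med [0.5312 0.1545 0.1155] zmax 0.11868716165097294
scene0 bluetop 57 [369.2807 189.3509] med [0.5763 0.1584 0.1158] zmax 0.11864122715463296
scene0 orange 1076 [366.9991 169.2639] med [0.4965 0.3299 0.0181] zmax 0.02316242954022152
scene0 lidrect ((0.6330674290657043, 0.2186773717403412), (0.18955786526203156, 0.5856162309646606), 50.620582580566406) 0.018193620766778468
scene0 red 34 [522.7059 131.3824] med [0.8587 0.5916 0.1422] zmax 0.1510605905112782
scene0 red 336 [175.9762 320.5744] med [ 0.361  -0.372   0.0244] zmax 0.027753
[... 4330 characters left out ...]
9584
side0 hub 173 [284.6532 255.9075] med [0.4755 0.1845 0.0748] zmax 0.07861285285922401
side0 dark 200 [244.47  176.135] med [0.7965 0.0049 0.0384] zmax 0.050685692712248334
side0 dark 535 [340.1383 203.5832] med [ 0.4963 -0.0603  0.0374] zmax 0.053086478561725235
side0 dark 65 [225.9846 203.1692] med [0.754  0.1136 0.0367] zmax 0.04962900222274311
side0 dark 734 [137.4578 247.218 ] med [0.8099 0.3656 0.0376] zmax 0.05340860774760232
side0 dark 650 [285.48   266.0954] med [0.4774 0.1847 0.0378] zmax 0.05341269610903176
side0 dark 81 [ 44.7531 303.037 ] med [0.8416 0.5889 0.0359] zmax 0.05365301910588473
side0 dark 358 [235.2263 313.9637] med [0.4777 0.3492 0.0492] zmax 0.05242156567107537
```

```bash
cat >> m.py <<'E'
from scipy.spatial.transform import Rotation as Ro
def tool(s=None):
    s=s or ctrl.get_state();return np.array(s['eef_pos']),Ro.from_euler('xyz',s['tool_rot'],degrees=True)
def down(psi):  # tool x down, y at heading psi
    y=np.array([np.cos(np.radians(psi)),np.sin(np.radians(psi)),0]);x=np.array([0,0,-1.]);return Ro.from_matrix(np.c_[x,y,np.cross(x,y)])
def delta(target,psi,s=None):
    p,R=tool(s);d=R.inv().apply(np.array(target)-p)*1000;r=(R.inv()*down(psi)).as_rotvec(degrees=True);return d,r
def brief():
    s=ctrl.get_state();p,R=tool(s);M=R.as_matrix();print('t',round(s['time_s'],2),'tcp',p,'psi',np.degrees(np.arctan2(M[1,1],M[0,1])),'tilt',np.degrees(np.arccos(-M[2,0])),'F',s['contact_force'],'w',s['width'],'q',np.round(s['joint_positions'],1));return s
E
python3 - <<'E'
from m import *
s=brief();p,R=tool(s);print(R.as_matrix())
print(delta([.507,.1555,.30],94.2,s),delta([.507,.1555,.30],-85.8,s))
d=grab('wrist','wr0');print('cam in tool',R.inv().apply(-d['R'].T@d['t']-p),R.inv().apply(d['R'][2]),R.inv().apply(d['R'][0]),d['fx'])
E
```

```text
t 0.1 tcp [ 0.15   -0.5804  0.2303] psi -75.51635605100003 tilt 0.09745621743729911 F [-0.0003  0.0458 -0.0351] w 0.08500658627436058 q [-80.4   7.5  85.3  -0.   87.3  -4.9]
[[-0.0003  0.2501 -0.9682]
 [ 0.0017 -0.9682 -0.2501]
 [-1.     -0.0017 -0.0001]]
(array([ -68.5535, -623.3653, -529.7303]), array([-169.7163,   -0.1449,    0.0023])) (array([ -68.5535, -623.3653, -529.7303]), array([10.2836,  0.0015,  0.0976]))
cam in tool [-0.1429  0.0011 -0.0815] [0.949  0.0008 0.3152] [-0.0006  1.     -0.0007] 344.09880659781726
```

Request:
apply_moves([
  {"x": -17,"y": -156,"z": -132,"fingers": -1},
  {"x": -17,"y": -156,"z": -132,"fingers": -1},
  {"x": -17,"y": -156,"z": -132,"fingers": -1},
  {"x": -17,"y": -156,"z": -132,"fingers": -1},
  {"x": -17,"y": -156,"z": -132,"fingers": -1},
], grip_force=60)

```text
$.series[0]: bad value
```

Request:
apply_moves([
  {"x": -17,"y": -156,"z": -132},
  {"x": -17,"y": -156,"z": -132},
  {"x": -17,"y": -156,"z": -132},
  {"x": -17,"y": -156,"z": -132},
  {"x": -17,"y": -156,"z": -132},
])

```text
$.series[0]: bad value
```

Request:
apply_moves([
  {"x": -17,"y": -156,"z": -132},
  {"x": -17,"y": -156,"z": -132},
  {"x": -17,"y": -156,"z": -132},
  {"x": -17,"y": -156,"z": -132},
  {"x": -17,"y": -156,"z": -132},
])

```text
$.series[0]: bad value
```

Request:
apply_moves([
  {"x": -17,"y": -156,"z": -132,"ax": 10.3},
  {"x": -17,"y": -156,"z": -132,"ax": 10.3},
  {"x": -17,"y": -156,"z": -132,"ax": 10.3},
  {"x": -17,"y": -156,"z": -132,"ax": 10.3},
  {"x": -17,"y": -156,"z": -132,"ax": 10.3},
])

```text
$.series[0]: bad value
```

```bash
python3 - <<'E'
from m import *
s=brief();print(delta([.507,.1555,.30],-85.8,s))
d=grab('wrist','wr1');P=cloud(d)
hsv=cv2.cvtColor(d['img'],cv2.COLOR_RGB2HSV);m=((hsv[...,0]>100)&(hsv[...,0]<125)&(hsv[...,1]>120)&(P[...,2]>.111)&(P[...,2]<.125)).astype(np.uint8)
k,l,st,c=cv2.connectedComponentsWithStats(m)
for i in range(1,k):
    if st[i,4]>50:
        (u,v),r=cv2.minEnclosingCircle(np.argwhere(l==i)[:,::-1].astype(np.float32))
        print(st[i,4],(u,v,r),ray(d,u,v,.116),np.median(P[l==i],0))
E
```

```text
t 0.15 tcp [ 0.15   -0.5805  0.2305] psi -75.51684384953177 tilt 0.08458007252413663 F [-0.6208 -0.8223  0.193 ] w 0.08546744155759504 q [-80.4   7.5  85.3   0.   87.3  -4.9]
(array([ -68.5568, -623.4206, -529.7176]), array([10.2831,  0.0003,  0.0847]))
```

View pics/wr1.png

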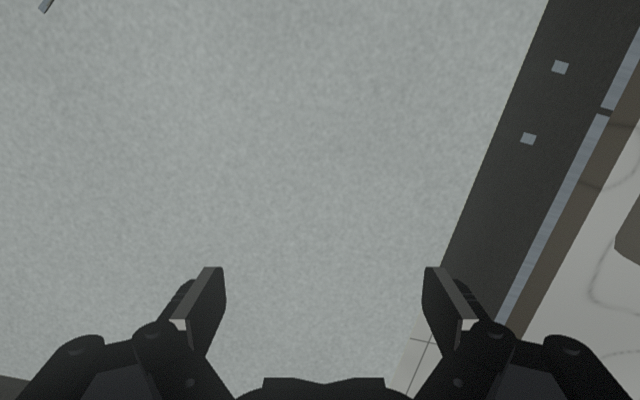

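The arm has not moved, and this picture shows only the bare table and the open fingers. The rows were probably refused because some keys were missing, so I'll send full rows.

Request:
apply_moves([
  {"fingers": -1,"x": -17,"y": -156,"z": -132,"ax": 0,"ay": 0,"az": 0},
  {"fingers": -1,"x": -17,"y": -156,"z": -132,"ax": 0,"ay": 0,"az": 0},
  {"fingers": -1,"x": -17,"y": -156,"z": -132,"ax": 0,"ay": 0,"az": 0},
  {"fingers": -1,"x": -17,"y": -156,"z": -132,"ax": 0,"ay": 0,"az": 0},
  {"fingers": -1,"x": -17,"y": -156,"z": -132,"ax": 0,"ay": 0,"az": 0},
], grip_force=60)

```text
time_s: 0.62
eef_pos: [0.2393, -0.3948, 0.2481]
tool_rot: [-110.5, 90.0, 84.0]
contact_force: [0.6, 0.6, 0.7]
width: 0.0855
```

Request:
apply_moves([
  {"fingers": -1,"x": -17,"y": -156,"z": -132,"ax": 0,"ay": 0,"az": 0},
  {"fingers": -1,"x": -17,"y": -156,"z": -132,"ax": 0,"ay": 0,"az": 0},
  {"fingers": -1,"x": -17,"y": -156,"z": -132,"ax": 0,"ay": 0,"az": 0},
  {"fingers": -1,"x": -17,"y": -156,"z": -132,"ax": 0,"ay": 0,"az": 0},
  {"fingers": -1,"x": -17,"y": -156,"z": -132,"ax": 0,"ay": 0,"az": 0},
])

```text
time_s: 1.03
eef_pos: [0.328, -0.2107, 0.2655]
tool_rot: [146.2, 90.0, -19.3]
contact_force: [1.7, 0.1, -0.1]
width: 0.0855
```

Request:
apply_moves([
  {"fingers": -1,"x": -17,"y": -156,"z": -132,"ax": 0,"ay": 0,"az": 0},
  {"fingers": -1,"x": -17,"y": -156,"z": -132,"ax": 0,"ay": 0,"az": 0},
  {"fingers": -1,"x": -17,"y": -156,"z": -132,"ax": 0,"ay": 0,"az": 0},
  {"fingers": -1,"x": -17,"y": -156,"z": -132,"ax": 0,"ay": 0,"az": 0},
  {"fingers": -1,"x": -17,"y": -156,"z": -132,"ax": 0,"ay": 0,"az": 0},
])

```text
time_s: 1.45
eef_pos: [0.4169, -0.0263, 0.2827]
tool_rot: [164.2, 89.9, -1.3]
contact_force: [0.8, -1.0, -0.3]
width: 0.0858
```

Request:
apply_moves([
  {"fingers": -1,"x": -17,"y": -156,"z": -132,"ax": 10.3,"ay": 0,"az": 0},
  {"fingers": -1,"x": -17,"y": -156,"z": -132,"ax": 10.3,"ay": 0,"az": 0},
  {"fingers": -1,"x": -17,"y": -156,"z": -132,"ax": 10.3,"ay": 0,"az": 0},
  {"fingers": -1,"x": -17,"y": -156,"z": -132,"ax": 10.3,"ay": 0,"az": 0},
  {"fingers": -1,"x": -17,"y": -156,"z": -132,"ax": 10.3,"ay": 0,"az": 0},
])

```text
time_s: 1.87
eef_pos: [0.5041, 0.1543, 0.2991]
tool_rot: [164.2, 90.0, -11.6]
contact_force: [0.6, -0.9, 0.7]
width: 0.0851
```

```bash
cat > caps.py <<'E'
from m import *
def caps(d,lo=.111,hi=.125,h=.116):
    P=cloud(d);hsv=cv2.cvtColor(d['img'],cv2.COLOR_RGB2HSV)
    m=((hsv[...,0]>100)&(hsv[...,0]<125)&(hsv[...,1]>120)&(P[...,2]>lo)&(P[...,2]<hi)).astype(np.uint8)
    k,l,st,c=cv2.connectedComponentsWithStats(m);o=[]
    for i in range(1,k):
        if st[i,4]>50:
            (u,v),r=cv2.minEnclosingCircle(np.argwhere(l==i)[:,::-1].astype(np.float32))
            o.append(ray(d,u,v,h)[:2]);print(st[i,4],np.round((u,v,r),1),'ray',o[-1],'depth med',np.median(P[l==i],0))
    return o
E
python3 - <<'E'
from caps import *
s=brief();print(delta([.507,.1555,.30],-85.8,s))
d=grab('wrist','wr2');caps(d)
E
```

```text
t 1.87 tcp [0.5041 0.1543 0.2991] psi -85.79902596427708 tilt 0.012584837302254251 F [ 0.5696 -0.865   0.696 ] w 0.0850920319042148 q [11.5 -4.9 90.8 -0.  94.1 97.3]
(array([-0.9425, -0.9444, -3.0091]), array([ 0.001 , -0.0121, -0.0034]))
707 [323.   96.2  15.3] ray [0.5773 0.1589] depth med [0.5773 0.159  0.1162]
636 [322.8 146.6  14.4] ray [0.5317 0.1557] depth med [0.5317 0.1556 0.1161]
573 [322.8 192.4  13.6] ray [0.4864 0.1523] depth med [0.4864 0.1523 0.1159]
495 [322.8 235.1  12.9] ray [0.4405 0.149 ] depth med [0.4405 0.149  0.116 ]
```

View pics/wr2.png

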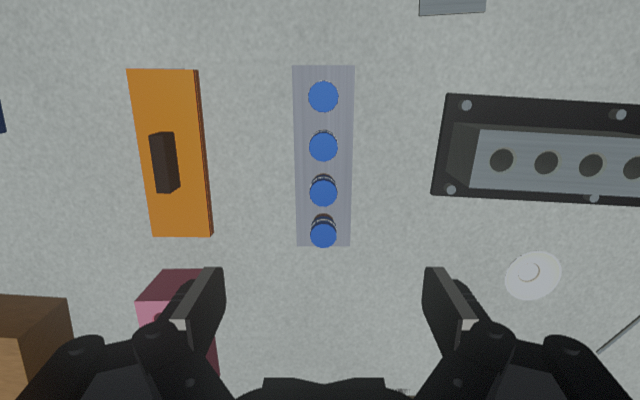

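The wrist view shows the four caps in column at u≈323, v = 96–235, at the expected height of 116 mm. The lid is at (170,150) and the rack slots are at (500–635,165). I'll pick the far cap first.

Request:
apply_moves([
  {"fingers": -1,"x": 0,"y": 0.8,"z": -73.3,"ax": 0,"ay": 0,"az": 0},
  {"fingers": -1,"x": 0,"y": 0.8,"z": -73.3,"ax": 0,"ay": 0,"az": 0},
  {"fingers": -1,"x": 120,"y": 0.8,"z": -73.3,"ax": 0,"ay": 0,"az": 0},
  {"fingers": -1,"x": 120,"y": 0.8,"z": -73.3,"ax": 0,"ay": 0,"az": 0},
  {"fingers": -1,"x": 120,"y": 0.8,"z": -73.3,"ax": 0,"ay": 0,"az": 0},
])

```text
time_s: 2.33
eef_pos: [0.5772, 0.1566, 0.1767]
tool_rot: [1.4, 90.0, -174.5]
contact_force: [-0.3, 0.5, -0.5]
width: 0.0855
```

Request:
apply_moves([
  {"fingers": -1,"x": 40,"y": 0,"z": 0,"ax": 0,"ay": 0,"az": 0},
  {"fingers": -1,"x": 65,"y": 0,"z": 0,"ax": 0,"ay": 0,"az": 0},
  {"fingers": -1,"x": 80,"y": 0,"z": 0,"ax": 0,"ay": 0,"az": 0},
  {"fingers": -1,"x": 84,"y": 0,"z": 0,"ax": 0,"ay": 0,"az": 0},
  {"fingers": -1,"x": 84,"y": 0,"z": 0,"ax": 0,"ay": 0,"az": 0},
])

```text
time_s: 2.75
eef_pos: [0.5756, 0.1563, 0.0933]
tool_rot: [6.6, 89.8, -169.2]
contact_force: [0.9, 0.3, 0.4]
width: 0.0856
```

```bash
python3 - <<'E'
from m import *
brief()
d=grab('wrist','wr3')
E
```

```text
t 2.75 tcp [0.5756 0.1563 0.0933] psi -85.81615184261084 tilt 0.19530036278403465 F [0.8703 0.3274 0.4462] w 0.0855839703081611 q [10.3 13.1 93.8 -0.  73.3 96.1]
```

View pics/wr3.png

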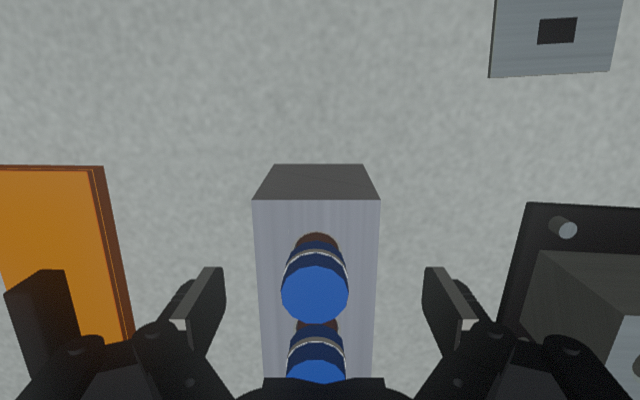

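The cap at (314,288) sits left of the jaw centre at u≈324, which matches the measured 2.5 mm TCP offset. I'll correct this and close.

Request:
apply_moves([
  {"fingers": -1,"x": -1,"y": -2.5,"z": -1.8,"ax": 0,"ay": 0,"az": 0},
  {"fingers": -1,"x": -1,"y": -2.5,"z": -1.8,"ax": 0,"ay": 0,"az": 0},
  {"fingers": 1,"x": -1,"y": -2.5,"z": -1.8,"ax": 0,"ay": 0,"az": 0},
  {"fingers": 1,"x": -1,"y": -2.5,"z": -1.8,"ax": 0,"ay": 0,"az": 0},
  {"fingers": 1,"x": -1,"y": -2.5,"z": -1.8,"ax": 0,"ay": 0,"az": 0},
], grip_force=60)

```text
time_s: 3.22
eef_pos: [0.5789, 0.1594, 0.0968]
tool_rot: [-173.8, 89.9, 10.4]
contact_force: [0.9, -1.2, 0.7]
width: 0.0516
```

Request:
apply_moves([
  {"fingers": 1,"x": 0,"y": 0,"z": 0,"ax": 0,"ay": 0,"az": 0},
  {"fingers": 1,"x": 0,"y": 0,"z": 0,"ax": 0,"ay": 0,"az": 0},
  {"fingers": 1,"x": 0,"y": 0,"z": 0,"ax": 0,"ay": 0,"az": 0},
  {"fingers": 1,"x": 0,"y": 0,"z": 0,"ax": 0,"ay": 0,"az": 0},
])

```text
time_s: 3.55
eef_pos: [0.5787, 0.1593, 0.0964]
tool_rot: [-169.4, 90.0, 14.8]
contact_force: [0.1, 0.5, 2.9]
width: 0.026
```

```bash
python3 - <<'E'
from m import *
brief()
E
```

```text
t 3.55 tcp [0.5787 0.1593 0.0964] psi -85.81678544824307 tilt 0.03970691056029642 F [0.082  0.487  2.9181] w 0.026011427219959297 q [10.5 13.3 93.2  0.  73.5 96.3]
```

Request:
apply_moves([
  {"fingers": 1,"x": -20,"y": 0,"z": 0,"ax": 0,"ay": 0,"az": 0},
  {"fingers": 1,"x": -50,"y": 0,"z": 0,"ax": 0,"ay": 0,"az": 0},
  {"fingers": 1,"x": -85,"y": 0,"z": 0,"ax": 0,"ay": 0,"az": 0},
  {"fingers": 1,"x": -110,"y": 0,"z": 0,"ax": 0,"ay": 0,"az": 0},
  {"fingers": 1,"x": -120,"y": 0,"z": 0,"ax": 0,"ay": 0,"az": 0},
])

```text
time_s: 3.97
eef_pos: [0.5803, 0.1596, 0.2209]
tool_rot: [-173.9, 89.6, 10.2]
contact_force: [0.6, 0.0, 0.3]
width: 0.0259
```

Request:
apply_moves([
  {"fingers": 1,"x": 0,"y": 22,"z": 5,"ax": -5.8,"ay": 0,"az": 0},
  {"fingers": 1,"x": 0,"y": 44,"z": 10,"ax": -11.6,"ay": 0,"az": 0},
  {"fingers": 1,"x": 0,"y": 66,"z": 15,"ax": -17.4,"ay": 0,"az": 0},
  {"fingers": 1,"x": 0,"y": 88,"z": 20,"ax": -23.2,"ay": 0,"az": 0},
  {"fingers": 1,"x": 0,"y": 110,"z": 25,"ax": -29,"ay": 0,"az": 0},
])

```text
time_s: 4.38
eef_pos: [0.5607, 0.0468, 0.2146]
tool_rot: [-32.5, 89.9, -179.0]
contact_force: [-0.5, 0.2, -1.0]
width: 0.0263
```

Request:
apply_moves([
  {"fingers": 1,"x": 0,"y": 17,"z": 15,"ax": -5.8,"ay": 0,"az": 0},
  {"fingers": 1,"x": 0,"y": 34,"z": 30,"ax": -11.6,"ay": 0,"az": 0},
  {"fingers": 1,"x": 0,"y": 50,"z": 45,"ax": -17.4,"ay": 0,"az": 0},
  {"fingers": 1,"x": 0,"y": 67,"z": 60,"ax": -23.2,"ay": 0,"az": 0},
  {"fingers": 1,"x": 0,"y": 84,"z": 75.5,"ax": -29,"ay": 0,"az": 0},
])

```text
time_s: 4.8
eef_pos: [0.5434, -0.0648, 0.2146]
tool_rot: [-74.8, 89.9, 167.7]
contact_force: [0.2, -0.7, -0.1]
width: 0.0256
```

Request:
apply_moves([
  {"fingers": 1,"x": 0,"y": 7,"z": 21,"ax": -5.8,"ay": 0,"az": 0},
  {"fingers": 1,"x": 0,"y": 15,"z": 43,"ax": -11.6,"ay": 0,"az": 0},
  {"fingers": 1,"x": 0,"y": 22,"z": 64,"ax": -17.4,"ay": 0,"az": 0},
  {"fingers": 1,"x": 0,"y": 37,"z": 100,"ax": -28.9,"ay": 0,"az": 0},
  {"fingers": 1,"x": 0,"y": 37,"z": 107,"ax": -28.9,"ay": 0,"az": 0},
])

```text
time_s: 5.22
eef_pos: [0.526, -0.1797, 0.2146]
tool_rot: [-53.8, 89.9, -142.4]
contact_force: [0.2, 0.3, -0.2]
width: 0.0265
```

```bash
cat > slots.py <<'E'
from m import *
def slots(d,h=.085):
    P=cloud(d);hsv=cv2.cvtColor(d['img'],cv2.COLOR_RGB2HSV);V=hsv[...,2]
    m=((V<95)).astype(np.uint8);k,l,st,c=cv2.connectedComponentsWithStats(m)
    for i in range(1,k):
        if 150<st[i,4]<3000:
            cn=cv2.findContours((l==i).astype(np.uint8),0,1)[0][0]
            if len(cn)<8: continue
            (u,v),ax,an=cv2.fitEllipse(cn);X=ray(d,u,v,h)
            if abs(X[0]-.526)<.02 and -.2<X[1]<0: print('slot',st[i,4],np.round((u,v,*ax),1),X)
E
python3 - <<'E'
from slots import *
from caps import caps
s=brief();d=grab('wrist','wr4');slots(d)
z=s['eef_pos'][2]+.0196;caps(d,z-.012,z+.012,z);print(z)
print('old');slots(load('wr2'))
E
```

```text
t 5.22 tcp [ 0.526  -0.1797  0.2146] psi 1.3288444810742537 tilt 0.13035485344628825 F [ 0.2415  0.3067 -0.1961] w 0.026500654544929027 q [-24.1   1.2  93.6  -0.1  85.3 -25.4]
slot 508 [326.5  60.2  32.2  34.9] [ 0.5265 -0.0817  0.085 ]
slot 420 [325.9 125.9  28.4  30.5] [ 0.5273 -0.1291  0.085 ]
slot 541 [325.3 186.7  23.5  29.8] [ 0.5281 -0.1783  0.085 ]
3478 [323.5 291.1  34.9] ray [ 0.5267 -0.18  ] depth med [ 0.5266 -0.1797  0.2343]
0.23421302131671382
old
slot 427 [501.1 159.8  20.7  24.3] [ 0.5265 -0.0327  0.085 ]
slot 424 [545.8 162.3  20.1  24.8] [ 0.5274 -0.0803  0.085 ]
slot 422 [590.4 164.9  19.6  25.5] [ 0.5282 -0.128   0.085 ]
slot 310 [632.  168.2  16.5  23.3] [ 0.528  -0.1732  0.085 ]
```

View pics/wr4.png

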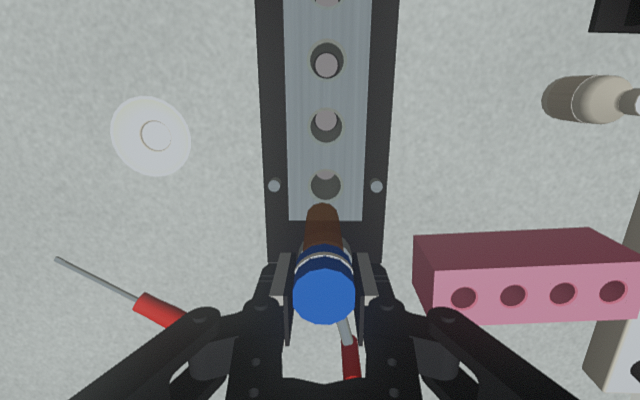

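The cell hangs upright in the hand, with its cap at (323,291). The free slots are at (326,60), (326,126) and (325,187). The cap needs about +1.4 mm in x and +3 mm in y to be over the last slot.

Request:
apply_moves([
  {"fingers": 1,"x": 0,"y": 1.4,"z": -2.8,"ax": 0,"ay": 0,"az": 0},
  {"fingers": 1,"x": 20,"y": 1.4,"z": -2.8,"ax": 0,"ay": 0,"az": 0},
  {"fingers": 1,"x": 44,"y": 1.4,"z": -2.8,"ax": 0,"ay": 0,"az": 0},
  {"fingers": 1,"x": 44,"y": 1.4,"z": -2.8,"ax": 0,"ay": 0,"az": 0},
  {"fingers": 1,"x": 44,"y": 1.4,"z": -2.8,"ax": 0,"ay": 0,"az": 0},
])

```text
time_s: 5.68
eef_pos: [0.5273, -0.1712, 0.17]
tool_rot: [-118.9, 89.7, 152.2]
contact_force: [0.5, 0.4, 0.7]
width: 0.026
```

```bash
python3 - <<'E'
from slots import *
from caps import caps
s=brief();d=grab('wrist','wr5');slots(d)
z=s['eef_pos'][2]+.0196;caps(d,z-.012,z+.012,z);print(z)
s=brief()
E
```

```text
t 5.68 tcp [ 0.5273 -0.1712  0.17  ] psi 1.047928505515405 tilt 0.271172215880201 F [0.5099 0.4314 0.6717] w 0.02596659908596769 q [-23.3   2.8  96.7   0.   80.8 -24.4]
slot 735 [324.2  70.4  38.3  40.7] [ 0.5264 -0.0815  0.085 ]
slot 679 [323.8 148.5  32.5  35.2] [ 0.5271 -0.1302  0.085 ]
3492 [323.5 291.1  34.9] ray [ 0.528  -0.1715] depth med [ 0.528  -0.1713  0.1898]
0.18964748094356143
t 5.73 tcp [ 0.5283 -0.1718  0.1718] psi 1.0670465704915295 tilt 0.09690697241403688 F [-0.1048 -0.3701  0.7357] w 0.025530200440133308 q [-23.3   2.7  96.6   0.   80.8 -24.4]
```

View pics/wr5.png

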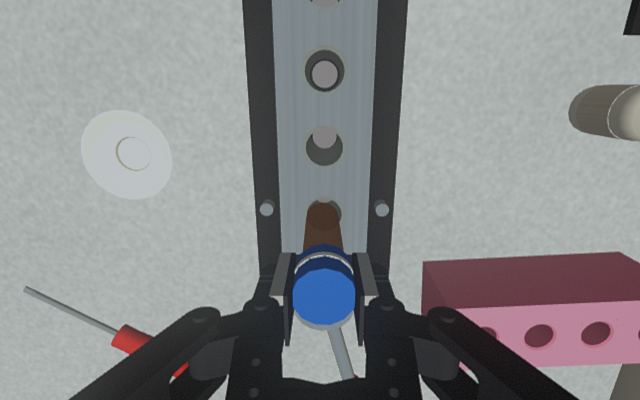

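In the picture the barrel end at (323,212) is too far toward +y relative to its slot, by about 6 mm. I'll correct, let the arm settle and measure again.

Request:
apply_moves([
  {"fingers": 1,"x": 0,"y": 0,"z": 6,"ax": 0,"ay": 0,"az": 0},
  {"fingers": 1,"x": 0,"y": 0,"z": 6,"ax": 0,"ay": 0,"az": 0},
  {"fingers": 1,"x": 0,"y": 0,"z": 6,"ax": 0,"ay": 0,"az": 0},
  {"fingers": 1,"x": 0,"y": 0,"z": 6,"ax": 0,"ay": 0,"az": 0},
  {"fingers": 1,"x": 0,"y": 0,"z": 6,"ax": 0,"ay": 0,"az": 0},
])

```text
time_s: 6.15
eef_pos: [0.5289, -0.1791, 0.1726]
tool_rot: [71.1, 89.9, -17.9]
contact_force: [-0.2, -0.1, -1.2]
width: 0.026
```

```bash
python3 - <<'E'
from slots import *
from caps import caps
for i in range(3):
    s=brief();d=grab('wrist','wr6');slots(d)
    z=s['eef_pos'][2]+.0196;caps(d,z-.012,z+.012,z)
E
```

```text
t 6.15 tcp [ 0.5289 -0.1791  0.1726] psi 1.064717398990881 tilt 0.050447511875333716 F [-0.1551 -0.0578 -1.2094] w 0.02600706632731895 q [-24.    3.   96.2   0.   80.7 -25. ]
slot 750 [321.2  56.6  38.3  41.5] [ 0.5264 -0.0817  0.085 ]
slot 634 [321.1 134.6  34.   35.2] [ 0.5272 -0.1295  0.085 ]
3477 [323.5 291.1  34.9] ray [ 0.5295 -0.1794] depth med [ 0.5295 -0.1792  0.1923]
t 6.2 tcp [ 0.5288 -0.1791  0.1724] psi 1.0717330649786057 tilt 0.03494088906128958 F [ 1.0862  0.0694 -0.3525] w 0.025971876532363464 q [-24.    3.   96.2   0.   80.7 -25. ]
slot 752 [321.4  56.7  38.3  41.6] [ 0.5264 -0.0817  0.085 ]
slot 632 [321.2 134.7  34.   35.2] [ 0.5272 -0.1295  0.085 ]
3477 [323.5 291.1  34.9] ray [ 0.5294 -0.1793] depth med [ 0.5294 -0.1791  0.1921]
t 6.25 tcp [ 0.5287 -0.179   0.1722] psi 1.0741805872780528 tilt 0.017432264195980585 F [-1.3321  0.1594 -0.1674] w 0.026032397904133916 q [-24.    3.   96.2   0.   80.7 -25. ]
slot 764 [321.6  56.8  38.3  41.7] [ 0.5264 -0.0817  0.085 ]
slot 633 [321.4 134.8  33.8  35.3] [ 0.5272 -0.1295  0.085 ]
3483 [323.8 291.2  35.1] ray [ 0.5295 -0.1794] depth med [ 0.5293 -0.179   0.192 ]
```

Request:
apply_moves([
  {"fingers": 1,"x": 0,"y": 0,"z": 0,"ax": 0,"ay": 0,"az": 0},
  {"fingers": 1,"x": 0,"y": 0,"z": 0,"ax": 0,"ay": 0,"az": 0},
  {"fingers": 1,"x": 0,"y": 0,"z": 0,"ax": 0,"ay": 0,"az": 0},
  {"fingers": 1,"x": 0,"y": 0,"z": 0,"ax": 0,"ay": 0,"az": 0},
  {"fingers": 1,"x": 0,"y": 0,"z": 0,"ax": 0,"ay": 0,"az": 0},
])

```text
time_s: 6.72
eef_pos: [0.5286, -0.179, 0.172]
tool_rot: [-108.9, 90.0, 162.2]
contact_force: [0.4, -0.5, -0.3]
width: 0.0262
```

```bash
python3 - <<'E'
from slots import *
from caps import caps
for i in range(2):
    s=brief();d=grab('wrist','wr6');slots(d)
    z=s['eef_pos'][2]+.0196;caps(d,z-.012,z+.012,z)
E
```

```text
t 6.72 tcp [ 0.5286 -0.179   0.172 ] psi 1.0866715776299203 tilt 0.006026241400333395 F [ 0.4032 -0.4614 -0.3177] w 0.02616319737870473 q [-24.    3.   96.2  -0.   80.7 -25.1]
slot 763 [321.8  56.9  38.4  41.7] [ 0.5264 -0.0817  0.085 ]
slot 634 [321.6 135.1  34.   35. ] [ 0.5272 -0.1296  0.085 ]
3482 [323.8 291.2  35.1] ray [ 0.5294 -0.1793] depth med [ 0.5292 -0.1791  0.1917]
t 6.77 tcp [ 0.5286 -0.179   0.172 ] psi 1.083227857429031 tilt 0.006026610435604526 F [0.5806 0.4597 0.1529] w 0.025866309143474764 q [-24.    3.   96.2   0.   80.7 -25.1]
slot 763 [321.8  56.9  38.4  41.6] [ 0.5264 -0.0817  0.085 ]
slot 632 [321.6 135.1  33.9  35. ] [ 0.5272 -0.1296  0.085 ]
3481 [323.5 291.1  34.9] ray [ 0.5292 -0.1793] depth med [ 0.5292 -0.1791  0.1917]
```

Request:
apply_moves([
  {"fingers": 1,"x": 0,"y": -1,"z": -1.8,"ax": 0,"ay": 0,"az": 0},
  {"fingers": 1,"x": 0,"y": -1,"z": -1.8,"ax": 0,"ay": 0,"az": 0},
  {"fingers": 1,"x": 4,"y": -1,"z": -1.8,"ax": 0,"ay": 0,"az": 0},
  {"fingers": 1,"x": 8,"y": -1,"z": -1.8,"ax": 0,"ay": 0,"az": 0},
  {"fingers": 1,"x": 11,"y": -1,"z": -1.8,"ax": 0,"ay": 0,"az": 0},
])

```text
time_s: 7.23
eef_pos: [0.5273, -0.1771, 0.1602]
tool_rot: [-111.9, 90.0, 159.2]
contact_force: [0.6, 0.4, -1.2]
width: 0.0257
```

Request:
apply_moves([
  {"fingers": 1,"x": 3,"y": 0,"z": 0,"ax": 0,"ay": 0,"az": 0},
  {"fingers": 1,"x": 6,"y": 0,"z": 0,"ax": 0,"ay": 0,"az": 0},
  {"fingers": 1,"x": 9,"y": 0,"z": 0,"ax": 0,"ay": 0,"az": 0},
  {"fingers": 1,"x": 12,"y": 0,"z": 0,"ax": 0,"ay": 0,"az": 0},
  {"fingers": 1,"x": 12,"y": 0,"z": 0,"ax": 0,"ay": 0,"az": 0},
])

```text
time_s: 7.65
eef_pos: [0.5272, -0.1768, 0.1479]
tool_rot: [-135.2, 89.9, 135.9]
contact_force: [1.3, 1.1, -2.1]
width: 0.0258
```

```bash
python3 - <<'E'
from caps import *
for i in range(2):
    s=brief();d=grab('wrist','wr6')
    z=s['eef_pos'][2]+.0196;caps(d,z-.012,z+.012,z)
E
```

```text
t 7.65 tcp [ 0.5272 -0.1768  0.1479] psi 1.0917601673601665 tilt 0.07260485713848028 F [ 1.2516  1.1273 -2.0977] w 0.02575599092737805 q [-23.8   3.9  97.9   0.   78.2 -24.9]
3499 [323.5 291.5  35.2] ray [ 0.5279 -0.1772] depth med [ 0.5279 -0.1769  0.1676]
t 7.7 tcp [ 0.5272 -0.1768  0.148 ] psi 1.086363766703296 tilt 0.07711341100561502 F [ 1.6501  1.8635 -1.822 ] w 0.025879654020364733 q [-23.8   3.9  97.9   0.   78.3 -24.9]
3487 [323.5 291.1  34.9] ray [ 0.5279 -0.1771] depth med [ 0.5279 -0.1769  0.1677]
```

It is 11 mm into the slot with side forces under 2 N. I'll continue to the seat and press home.

Request:
apply_moves([
  {"fingers": 1,"x": 8,"y": 0.4,"z": -0.4,"ax": 0,"ay": 0,"az": 0},
  {"fingers": 1,"x": 18,"y": 0.4,"z": -0.4,"ax": 0,"ay": 0,"az": 0},
  {"fingers": 1,"x": 28,"y": 0.4,"z": -0.4,"ax": 0,"ay": 0,"az": 0},
  {"fingers": 1,"x": 38,"y": 0.4,"z": -0.4,"ax": 0,"ay": 0,"az": 0},
  {"fingers": 1,"x": 46,"y": 0.4,"z": -0.4,"ax": 0,"ay": 0,"az": 0},
])

```text
time_s: 8.17
eef_pos: [0.5273, -0.1763, 0.101]
tool_rot: [-121.3, 89.9, 149.8]
contact_force: [0.3, 3.4, 0.9]
width: 0.0261
```

Request:
apply_moves([
  {"fingers": 1,"x": 3,"y": 0,"z": 0,"ax": 0,"ay": 0,"az": 0},
  {"fingers": 1,"x": 6,"y": 0,"z": 0,"ax": 0,"ay": 0,"az": 0},
  {"fingers": 1,"x": 9,"y": 0,"z": 0,"ax": 0,"ay": 0,"az": 0},
  {"fingers": 1,"x": 12,"y": 0,"z": 0,"ax": 0,"ay": 0,"az": 0},
  {"fingers": 1,"x": 12,"y": 0,"z": 0,"ax": 0,"ay": 0,"az": 0},
])

```text
time_s: 8.58
eef_pos: [0.5278, -0.1763, 0.0909]
tool_rot: [-147.1, 89.9, 124.0]
contact_force: [-2.1, 4.5, 2.4]
width: 0.0256
```

```bash
python3 - <<'E'
from caps import *
s=brief();d=grab('wrist','wr6')
z=.109;caps(d,z-.012,z+.015,z)
E
```

```text
t 8.58 tcp [ 0.5278 -0.1763  0.0909] psi 1.0958231443167392 tilt 0.05425953405740431 F [-2.0779  4.4633  2.3807] w 0.025616572379098573 q [-23.8   7.3 100.6   0.   72.2 -24.9]
3495 [323.5 291.5  35.2] ray [ 0.5285 -0.1777] depth med [ 0.5285 -0.1764  0.1107]
```

Request:
apply_moves([
  {"fingers": 1,"x": 2,"y": 0,"z": -1,"ax": 0,"ay": 0,"az": 0},
  {"fingers": 1,"x": 4,"y": 0,"z": -1,"ax": 0,"ay": 0,"az": 0},
  {"fingers": 1,"x": 4,"y": 0,"z": -1,"ax": 0,"ay": 0,"az": 0},
  {"fingers": 1,"x": 4,"y": 0,"z": -1,"ax": 0,"ay": 0,"az": 0},
  {"fingers": 1,"x": 4,"y": 0,"z": -1,"ax": 0,"ay": 0,"az": 0},
])

```text
time_s: 9.05
eef_pos: [0.528, -0.176, 0.0892]
tool_rot: [7.9, 90.0, -81.1]
contact_force: [-10.8, 5.9, 20.1]
width: 0.026
```

```bash
python3 - <<'E'
from caps import *
s=brief();d=grab('wrist','wr6')
z=.109;caps(d,z-.012,z+.015,z)
E
```

```text
t 9.05 tcp [ 0.528  -0.176   0.0892] psi 1.0878809954201096 tilt 0.028233021539161077 F [-10.7799   5.8584  20.0824] w 0.02595142530303675 q [-23.7   7.3 100.7  -0.   71.9 -24.8]
3508 [324.  291.6  35.5] ray [ 0.5289 -0.1764] depth med [ 0.5287 -0.1761  0.1091]
```

The cap is down on the rack: it stopped at 89.2 mm with 20 N, and the cap top reads 109 mm. I'll release and go back for cell B.

Request:
apply_moves([
  {"fingers": 1,"x": -3,"y": 0,"z": 0,"ax": 0,"ay": 0,"az": 0},
  {"fingers": -1,"x": -3,"y": 0,"z": 0,"ax": 0,"ay": 0,"az": 0},
  {"fingers": -1,"x": -3,"y": 0,"z": 0,"ax": 0,"ay": 0,"az": 0},
  {"fingers": -1,"x": -3,"y": 0,"z": 0,"ax": 0,"ay": 0,"az": 0},
  {"fingers": -1,"x": -3,"y": 0,"z": 0,"ax": 0,"ay": 0,"az": 0},
])

```text
time_s: 9.52
eef_pos: [0.5278, -0.1759, 0.0896]
tool_rot: [-84.8, 90.0, -173.7]
contact_force: [-0.9, -0.4, 1.1]
width: 0.0729
```

Request:
apply_moves([
  {"fingers": -1,"x": 0,"y": 0,"z": 0,"ax": 0,"ay": 0,"az": 0},
  {"fingers": -1,"x": -20,"y": 0,"z": 0,"ax": 0,"ay": 0,"az": 0},
  {"fingers": -1,"x": -60,"y": 0,"z": 0,"ax": 0,"ay": 0,"az": 0},
  {"fingers": -1,"x": -100,"y": 0,"z": 0,"ax": 0,"ay": 0,"az": 0},
  {"fingers": -1,"x": -122,"y": 0,"z": 0,"ax": 0,"ay": 0,"az": 0},
])

```text
time_s: 9.93
eef_pos: [0.5293, -0.1764, 0.2167]
tool_rot: [64.4, 89.7, -24.5]
contact_force: [0.8, -0.7, 0.5]
width: 0.0856
```

Request:
apply_moves([
  {"fingers": -1,"x": 0,"y": 1,"z": -22,"ax": 5.8,"ay": 0,"az": 0},
  {"fingers": -1,"x": 0,"y": 1,"z": -44,"ax": 11.6,"ay": 0,"az": 0},
  {"fingers": -1,"x": 0,"y": 2,"z": -66,"ax": 17.4,"ay": 0,"az": 0},
  {"fingers": -1,"x": 0,"y": 3,"z": -88,"ax": 23.2,"ay": 0,"az": 0},
  {"fingers": -1,"x": 0,"y": 3.3,"z": -110.6,"ax": 29,"ay": 0,"az": 0},
])

```text
time_s: 10.35
eef_pos: [0.5291, -0.0643, 0.2119]
tool_rot: [69.1, 90.0, -49.1]
contact_force: [1.3, -1.0, 0.5]
width: 0.0854
```

Request:
apply_moves([
  {"fingers": -1,"x": 0,"y": -10,"z": -20,"ax": 5.8,"ay": 0,"az": 0},
  {"fingers": -1,"x": 0,"y": -20,"z": -39,"ax": 11.6,"ay": 0,"az": 0},
  {"fingers": -1,"x": 0,"y": -30,"z": -59,"ax": 17.4,"ay": 0,"az": 0},
  {"fingers": -1,"x": 0,"y": -40,"z": -79,"ax": 23.2,"ay": 0,"az": 0},
  {"fingers": -1,"x": 0,"y": -50.7,"z": -98.3,"ax": 29,"ay": 0,"az": 0},
])

```text
time_s: 10.77
eef_pos: [0.5303, 0.0465, 0.2118]
tool_rot: [31.2, 90.0, -116.0]
contact_force: [0.1, -0.2, 0.7]
width: 0.0851
```

Request:
apply_moves([
  {"fingers": -1,"x": 0,"y": -18,"z": -12,"ax": 5.8,"ay": 0,"az": 0},
  {"fingers": -1,"x": 0,"y": -37,"z": -24,"ax": 11.6,"ay": 0,"az": 0},
  {"fingers": -1,"x": 0,"y": -55,"z": -36,"ax": 17.4,"ay": 0,"az": 0},
  {"fingers": -1,"x": 0,"y": -74,"z": -49,"ax": 23.2,"ay": 0,"az": 0},
  {"fingers": -1,"x": 0,"y": -92,"z": -61.4,"ax": 28.9,"ay": 0,"az": 0},
])

```text
time_s: 11.18
eef_pos: [0.5315, 0.1572, 0.2118]
tool_rot: [35.8, 90.0, -140.3]
contact_force: [-0.2, 0.1, 0.0]
width: 0.0854
```

Request:
apply_moves([
  {"fingers": -1,"x": 0,"y": 0,"z": 0,"ax": 0,"ay": 0,"az": 0},
  {"fingers": -1,"x": 0,"y": 0,"z": 0,"ax": 0,"ay": 0,"az": 0},
  {"fingers": -1,"x": 0,"y": 0,"z": 0,"ax": 0,"ay": 0,"az": 0},
  {"fingers": -1,"x": 0,"y": 0,"z": 0,"ax": 0,"ay": 0,"az": 0},
  {"fingers": -1,"x": 0,"y": 0,"z": 0,"ax": 0,"ay": 0,"az": 0},
])

```text
time_s: 11.6
eef_pos: [0.5317, 0.1551, 0.212]
tool_rot: [80.0, 90.0, -95.8]
contact_force: [0.1, 0.5, 0.5]
width: 0.0854
```

```bash
python3 - <<'E'
from caps import *
s=brief();d=grab('wrist','wr7');c=caps(d)
for q in c: print(delta([*q,.096],-85.8,s)[0])
e=grab('scene','scene1');P=cloud(e)
print('rack cap');caps(e,.09,.13,.109)
E
```

```text
t 11.6 tcp [0.5317 0.1551 0.212 ] psi -85.82773636537745 tilt 0.010761669879214635 F [0.0545 0.505  0.5376] w 0.08542406093196031 q [11.   0.9 94.2 -0.  84.9 96.8]
1028 [321.  203.1  18.5] ray [0.5323 0.1557] depth med [0.5321 0.1556 0.116 ]
904 [321.2 258.2  17.6] ray [0.4873 0.1523] depth med [0.4867 0.1522 0.116 ]
741 [321.5 308.5  16.8] ray [0.4417 0.1488] depth med [0.4405 0.149  0.1159]
[115.9821  -0.5313  -0.6048]
[115.9836  -0.4232  44.4755]
[115.9851  -0.2596  90.2417]
rack cap
190 [121.   36.5  10.6] ray [-0.6426  0.434 ] depth med [-0.6293  0.4256  0.1107]
63 [322.7 173.5   4.5] ray [0.4361 0.1543] depth med [0.4396 0.1462 0.1157]
75 [338.  181.    6.1] ray [0.4866 0.1498] depth med [0.4865 0.1483 0.1148]
64 [353.4 184.2   4.6] ray [0.5282 0.1604] depth med [0.5311 0.1533 0.1152]
111 [283.3 271.6   5.9] ray [ 0.5296 -0.18  ] depth med [ 0.5294 -0.1795  0.1089]
```

The rack cap reads z=109 mm in the scene camera, so that cell is home. Next is cell B.

Request:
apply_moves([
  {"fingers": -1,"x": 35,"y": -0.3,"z": -0.5,"ax": 0,"ay": 0,"az": 0},
  {"fingers": -1,"x": 70,"y": -0.3,"z": -0.5,"ax": 0,"ay": 0,"az": 0},
  {"fingers": -1,"x": 100,"y": -0.3,"z": -0.5,"ax": 0,"ay": 0,"az": 0},
  {"fingers": -1,"x": 116,"y": -0.3,"z": -0.5,"ax": 0,"ay": 0,"az": 0},
  {"fingers": -1,"x": 116,"y": -0.3,"z": -0.5,"ax": 0,"ay": 0,"az": 0},
])

```text
time_s: 12.12
eef_pos: [0.5286, 0.1552, 0.091]
tool_rot: [7.3, 89.5, -168.5]
contact_force: [-0.6, -0.1, -1.1]
width: 0.0854
```

Request:
apply_moves([
  {"fingers": -1,"x": 0,"y": 0,"z": 0,"ax": 0,"ay": 0,"az": 0},
  {"fingers": -1,"x": 0,"y": 0,"z": 0,"ax": 0,"ay": 0,"az": 0},
  {"fingers": 1,"x": 0,"y": 0,"z": 0,"ax": 0,"ay": 0,"az": 0},
  {"fingers": 1,"x": 0,"y": 0,"z": 0,"ax": 0,"ay": 0,"az": 0},
  {"fingers": 1,"x": 0,"y": 0,"z": 0,"ax": 0,"ay": 0,"az": 0},
])

```text
time_s: 12.53
eef_pos: [0.5331, 0.1566, 0.0976]
tool_rot: [-173.2, 89.9, 10.9]
contact_force: [0.3, -0.0, -0.7]
width: 0.0516
```

Request:
apply_moves([
  {"fingers": 1,"x": 0,"y": 0,"z": 0,"ax": 0,"ay": 0,"az": 0},
  {"fingers": 1,"x": 0,"y": 0,"z": 0,"ax": 0,"ay": 0,"az": 0},
  {"fingers": 1,"x": 0,"y": 0,"z": 0,"ax": 0,"ay": 0,"az": 0},
  {"fingers": 1,"x": 0,"y": 0,"z": 0,"ax": 0,"ay": 0,"az": 0},
])

```text
time_s: 12.87
eef_pos: [0.5326, 0.1565, 0.0969]
tool_rot: [-172.3, 89.9, 11.9]
contact_force: [-0.1, 0.3, 5.4]
width: 0.0261
```

Request:
apply_moves([
  {"fingers": 1,"x": -20,"y": 0,"z": 0,"ax": 0,"ay": 0,"az": 0},
  {"fingers": 1,"x": -50,"y": 0,"z": 0,"ax": 0,"ay": 0,"az": 0},
  {"fingers": 1,"x": -85,"y": 0,"z": 0,"ax": 0,"ay": 0,"az": 0},
  {"fingers": 1,"x": -110,"y": 0,"z": 0,"ax": 0,"ay": 0,"az": 0},
  {"fingers": 1,"x": -120,"y": 0,"z": 0,"ax": 0,"ay": 0,"az": 0},
])

```text
time_s: 13.28
eef_pos: [0.5339, 0.1568, 0.2205]
tool_rot: [-172.8, 89.7, 11.4]
contact_force: [0.6, -0.8, -0.9]
width: 0.0257
```

Request:
apply_moves([
  {"fingers": 1,"x": 0,"y": 19,"z": 2,"ax": -5.8,"ay": 0,"az": 0},
  {"fingers": 1,"x": 0,"y": 38,"z": 4,"ax": -11.6,"ay": 0,"az": 0},
  {"fingers": 1,"x": 0,"y": 57,"z": 5,"ax": -17.4,"ay": 0,"az": 0},
  {"fingers": 1,"x": 0,"y": 76,"z": 7,"ax": -23.2,"ay": 0,"az": 0},
  {"fingers": 1,"x": 0,"y": 94.3,"z": 8.7,"ax": -29,"ay": 0,"az": 0},
])

```text
time_s: 13.7
eef_pos: [0.5294, 0.0608, 0.2142]
tool_rot: [-30.6, 89.9, -177.2]
contact_force: [0.7, 0.2, -1.2]
width: 0.0259
```

Request:
apply_moves([
  {"fingers": 1,"x": 0,"y": 16,"z": 11,"ax": -5.8,"ay": 0,"az": 0},
  {"fingers": 1,"x": 0,"y": 31,"z": 21,"ax": -11.6,"ay": 0,"az": 0},
  {"fingers": 1,"x": 0,"y": 47,"z": 32,"ax": -17.4,"ay": 0,"az": 0},
  {"fingers": 1,"x": 0,"y": 63,"z": 43,"ax": -23.2,"ay": 0,"az": 0},
  {"fingers": 1,"x": 0,"y": 78.2,"z": 53.4,"ax": -29,"ay": 0,"az": 0},
])

```text
time_s: 14.12
eef_pos: [0.5275, -0.0339, 0.2142]
tool_rot: [-70.1, 89.9, 172.4]
contact_force: [0.2, 0.2, -0.7]
width: 0.0253
```

Request:
apply_moves([
  {"fingers": 1,"x": 0,"y": 9,"z": 17,"ax": -5.8,"ay": 0,"az": 0},
  {"fingers": 1,"x": 0,"y": 17,"z": 34,"ax": -11.6,"ay": 0,"az": 0},
  {"fingers": 1,"x": 0,"y": 26,"z": 51,"ax": -17.4,"ay": 0,"az": 0},
  {"fingers": 1,"x": 0,"y": 34,"z": 68,"ax": -23.2,"ay": 0,"az": 0},
  {"fingers": 1,"x": 0,"y": 42.6,"z": 84.6,"ax": -28.9,"ay": 0,"az": 0},
])

```text
time_s: 14.53
eef_pos: [0.5257, -0.1284, 0.2142]
tool_rot: [-111.1, 89.9, 160.3]
contact_force: [0.1, -0.7, -0.6]
width: 0.0258
```

Request:
apply_moves([
  {"fingers": 1,"x": 20,"y": 0,"z": 0,"ax": 0,"ay": 0,"az": 0},
  {"fingers": 1,"x": 40,"y": 0,"z": 0,"ax": 0,"ay": 0,"az": 0},
  {"fingers": 1,"x": 42,"y": 0,"z": 0,"ax": 0,"ay": 0,"az": 0},
  {"fingers": 1,"x": 42,"y": 0,"z": 0,"ax": 0,"ay": 0,"az": 0},
  {"fingers": 1,"x": 42,"y": 0,"z": 0,"ax": 0,"ay": 0,"az": 0},
])

```text
time_s: 14.95
eef_pos: [0.5263, -0.1274, 0.1738]
tool_rot: [-109.7, 89.9, 161.4]
contact_force: [0.5, -0.1, -1.0]
width: 0.0257
```

Request:
apply_moves([
  {"fingers": 1,"x": 0,"y": 0,"z": 0,"ax": 0,"ay": 0,"az": 0},
  {"fingers": 1,"x": 0,"y": 0,"z": 0,"ax": 0,"ay": 0,"az": 0},
  {"fingers": 1,"x": 0,"y": 0,"z": 0,"ax": 0,"ay": 0,"az": 0},
  {"fingers": 1,"x": 0,"y": 0,"z": 0,"ax": 0,"ay": 0,"az": 0},
  {"fingers": 1,"x": 0,"y": 0,"z": 0,"ax": 0,"ay": 0,"az": 0},
])

```text
time_s: 15.37
eef_pos: [0.5269, -0.1276, 0.1745]
tool_rot: [71.4, 90.0, -17.5]
contact_force: [-0.1, 0.5, -0.6]
width: 0.0263
```

```bash
python3 - <<'E'
from slots import *
from caps import caps
s=brief();d=grab('wrist','wr8');slots(d)
z=s['eef_pos'][2]+.0196;caps(d,z-.012,z+.012,z)
print(delta([.5266,-.1285,.16],1.06,s))
E
```

```text
t 15.37 tcp [ 0.5269 -0.1276  0.1745] psi 1.0950762026500258 tilt 0.046195759730105965 F [-0.1246  0.5337 -0.6176] w 0.02632335271608341 q [-19.    0.4  98.7   0.   80.9 -20.1]
slot 723 [323.2  62.8  37.9  40.6] [ 0.5257 -0.0336  0.085 ]
slot 638 [323.  140.   33.3  34.2] [ 0.5265 -0.0819  0.085 ]
3488 [323.4 289.8  34.6] ray [ 0.5274 -0.1273] depth med [ 0.5275 -0.1276  0.1937]
(array([14.5049, -0.2859,  0.8585]), array([ 0.0351,  0.0147, -0.0438]))
```

Request:
apply_moves([
  {"fingers": 1,"x": 4,"y": 0,"z": 1,"ax": 0,"ay": 0,"az": 0},
  {"fingers": 1,"x": 9,"y": 0,"z": 1,"ax": 0,"ay": 0,"az": 0},
  {"fingers": 1,"x": 14,"y": 0,"z": 1,"ax": 0,"ay": 0,"az": 0},
  {"fingers": 1,"x": 18,"y": 0,"z": 1,"ax": 0,"ay": 0,"az": 0},
  {"fingers": 1,"x": 22,"y": 0,"z": 1,"ax": 0,"ay": 0,"az": 0},
])

```text
time_s: 15.83
eef_pos: [0.5264, -0.1285, 0.1512]
tool_rot: [-124.5, 90.0, 146.5]
contact_force: [0.1, 0.8, -0.9]
width: 0.0259
```

In the slot with no side force. Down and press.

Request:
apply_moves([
  {"fingers": 1,"x": 10,"y": 0.4,"z": 0,"ax": 0,"ay": 0,"az": 0},
  {"fingers": 1,"x": 20,"y": 0.4,"z": 0,"ax": 0,"ay": 0,"az": 0},
  {"fingers": 1,"x": 30,"y": 0.4,"z": 0,"ax": 0,"ay": 0,"az": 0},
  {"fingers": 1,"x": 40,"y": 0.4,"z": 0,"ax": 0,"ay": 0,"az": 0},
  {"fingers": 1,"x": 50,"y": 0.4,"z": 0,"ax": 0,"ay": 0,"az": 0},
])

```text
time_s: 16.25
eef_pos: [0.5266, -0.1284, 0.1005]
tool_rot: [-122.9, 89.9, 148.2]
contact_force: [0.3, 1.5, 0.7]
width: 0.0258
```

Request:
apply_moves([
  {"fingers": 1,"x": 3,"y": 0,"z": 0,"ax": 0,"ay": 0,"az": 0},
  {"fingers": 1,"x": 6,"y": 0,"z": 0,"ax": 0,"ay": 0,"az": 0},
  {"fingers": 1,"x": 9,"y": 0,"z": 0,"ax": 0,"ay": 0,"az": 0},
  {"fingers": 1,"x": 12,"y": 0,"z": 0,"ax": 0,"ay": 0,"az": 0},
  {"fingers": 1,"x": 15,"y": 0,"z": 0,"ax": 0,"ay": 0,"az": 0},
])

```text
time_s: 16.67
eef_pos: [0.5273, -0.1284, 0.0895]
tool_rot: [-172.4, 90.0, 98.7]
contact_force: [-21.5, 9.8, 47.9]
width: 0.0262
```

Request:
apply_moves([
  {"fingers": 1,"x": 0,"y": 0,"z": 0,"ax": 0,"ay": 0,"az": 0},
  {"fingers": 1,"x": 0,"y": 0,"z": 0,"ax": 0,"ay": 0,"az": 0},
  {"fingers": 1,"x": 0,"y": 0,"z": 0,"ax": 0,"ay": 0,"az": 0},
])

```text
time_s: 16.92
eef_pos: [0.5272, -0.1283, 0.0897]
tool_rot: [175.3, 90.0, 86.4]
contact_force: [-12.4, 6.7, 23.4]
width: 0.0261
```

```bash
python3 - <<'E'
from caps import *
s=brief();d=grab('wrist','wr9')
z=.109;caps(d,z-.012,z+.015,z)
E
```

```text
t 16.92 tcp [ 0.5272 -0.1283  0.0897] psi 1.0954745891378441 tilt 0.02186452986104801 F [-12.4267   6.6577  23.3741] w 0.026149670353769135 q [-19.1   5.2 103.    0.   71.8 -20.2]
3500 [323.2 290.   34.7] ray [ 0.5277 -0.1282] depth med [ 0.5278 -0.1281  0.109 ]
1661 [323.5 372.   28.9] ray [ 0.5286 -0.1712] depth med [ 0.5284 -0.1689  0.1084]
```

Cell B is home (109 mm). Next is cell C.

Request:
apply_moves([
  {"fingers": 1,"x": -3,"y": 0,"z": 0,"ax": 0,"ay": 0,"az": 0},
  {"fingers": -1,"x": -3,"y": 0,"z": 0,"ax": 0,"ay": 0,"az": 0},
  {"fingers": -1,"x": -3,"y": 0,"z": 0,"ax": 0,"ay": 0,"az": 0},
  {"fingers": -1,"x": -3,"y": 0,"z": 0,"ax": 0,"ay": 0,"az": 0},
  {"fingers": -1,"x": -3,"y": 0,"z": 0,"ax": 0,"ay": 0,"az": 0},
])

```text
time_s: 17.38
eef_pos: [0.527, -0.1289, 0.0898]
tool_rot: [-30.6, 90.0, -119.5]
contact_force: [0.4, -0.1, -0.4]
width: 0.0733
```

Request:
apply_moves([
  {"fingers": -1,"x": 0,"y": 0,"z": 0,"ax": 0,"ay": 0,"az": 0},
  {"fingers": -1,"x": -20,"y": 0,"z": 0,"ax": 0,"ay": 0,"az": 0},
  {"fingers": -1,"x": -60,"y": 0,"z": 0,"ax": 0,"ay": 0,"az": 0},
  {"fingers": -1,"x": -100,"y": 0,"z": 0,"ax": 0,"ay": 0,"az": 0},
  {"fingers": -1,"x": -122,"y": 0,"z": 0,"ax": 0,"ay": 0,"az": 0},
])

```text
time_s: 17.8
eef_pos: [0.5284, -0.1292, 0.2167]
tool_rot: [68.7, 89.7, -20.3]
contact_force: [0.7, 0.4, 0.3]
width: 0.0855
```

Request:
apply_moves([
  {"fingers": -1,"x": 0,"y": -2,"z": -19,"ax": 5.8,"ay": 0,"az": 0},
  {"fingers": -1,"x": 0,"y": -5,"z": -37,"ax": 11.6,"ay": 0,"az": 0},
  {"fingers": -1,"x": 0,"y": -7,"z": -56,"ax": 17.4,"ay": 0,"az": 0},
  {"fingers": -1,"x": 0,"y": -9,"z": -75,"ax": 23.2,"ay": 0,"az": 0},
  {"fingers": -1,"x": 0,"y": -11.5,"z": -93.7,"ax": 29,"ay": 0,"az": 0},
])

```text
time_s: 18.22
eef_pos: [0.5136, -0.0345, 0.2119]
tool_rot: [93.6, 90.0, -24.6]
contact_force: [0.1, 1.0, 0.3]
width: 0.0852
```

Request:
apply_moves([
  {"fingers": -1,"x": 0,"y": -11,"z": -15,"ax": 5.8,"ay": 0,"az": 0},
  {"fingers": -1,"x": 0,"y": -22,"z": -30,"ax": 11.6,"ay": 0,"az": 0},
  {"fingers": -1,"x": 0,"y": -33,"z": -46,"ax": 17.4,"ay": 0,"az": 0},
  {"fingers": -1,"x": 0,"y": -44,"z": -61,"ax": 23.2,"ay": 0,"az": 0},
  {"fingers": -1,"x": 0,"y": -55.5,"z": -76.3,"ax": 29,"ay": 0,"az": 0},
])

```text
time_s: 18.63
eef_pos: [0.5002, 0.059, 0.2119]
tool_rot: [54.0, 90.0, -93.2]
contact_force: [0.6, -0.5, -0.4]
width: 0.0855
```

Request:
apply_moves([
  {"fingers": -1,"x": 0,"y": -17,"z": -8,"ax": 5.8,"ay": 0,"az": 0},
  {"fingers": -1,"x": 0,"y": -34,"z": -16,"ax": 11.6,"ay": 0,"az": 0},
  {"fingers": -1,"x": 0,"y": -51,"z": -24,"ax": 17.4,"ay": 0,"az": 0},
  {"fingers": -1,"x": 0,"y": -68,"z": -32,"ax": 23.2,"ay": 0,"az": 0},
  {"fingers": -1,"x": 0,"y": -85.5,"z": -39.9,"ax": 28.9,"ay": 0,"az": 0},
])

```text
time_s: 19.05
eef_pos: [0.487, 0.1524, 0.2119]
tool_rot: [101.0, 90.0, -75.2]
contact_force: [-0.1, 0.2, -0.4]
width: 0.0855
```

Request:
apply_moves([
  {"fingers": -1,"x": 0,"y": 0,"z": 0,"ax": 0,"ay": 0,"az": 0},
  {"fingers": -1,"x": 0,"y": 0,"z": 0,"ax": 0,"ay": 0,"az": 0},
  {"fingers": -1,"x": 0,"y": 0,"z": 0,"ax": 0,"ay": 0,"az": 0},
  {"fingers": -1,"x": 0,"y": 0,"z": 0,"ax": 0,"ay": 0,"az": 0},
  {"fingers": -1,"x": 0,"y": 0,"z": 0,"ax": 0,"ay": 0,"az": 0},
])

```text
time_s: 19.47
eef_pos: [0.4874, 0.1508, 0.2119]
tool_rot: [71.9, 90.0, -103.9]
contact_force: [-0.6, -0.4, -1.0]
width: 0.0856
```

```bash
python3 - <<'E'
from caps import *
s=brief();d=grab('wrist','wr10');c=caps(d)
for q in c: print(delta([*q,.096],-85.8,s)[0])
E
```

```text
t 19.47 tcp [0.4874 0.1508 0.2119] psi -85.81295360110687 tilt 0.013709096615304466 F [-0.5755 -0.4087 -0.9767] w 0.08561820755026388 q [ 11.4  -6.  100.9  -0.   85.1  97.3]
1016 [319.5 204.6  18.6] ray [0.4867 0.1524] depth med [0.4862 0.1523 0.1161]
857 [320.  260.4  17.3] ray [0.441  0.1488] depth med [0.4403 0.149  0.116 ]
[115.9446  -1.6405   0.5612]
[115.948   -1.4261  46.3504]
```

Request:
apply_moves([
  {"fingers": -1,"x": 35,"y": -1.6,"z": 0.5,"ax": 0,"ay": 0,"az": 0},
  {"fingers": -1,"x": 70,"y": -1.6,"z": 0.5,"ax": 0,"ay": 0,"az": 0},
  {"fingers": -1,"x": 100,"y": -1.6,"z": 0.5,"ax": 0,"ay": 0,"az": 0},
  {"fingers": -1,"x": 116,"y": -1.6,"z": 0.5,"ax": 0,"ay": 0,"az": 0},
  {"fingers": -1,"x": 116,"y": -1.6,"z": 0.5,"ax": 0,"ay": 0,"az": 0},
])

```text
time_s: 19.93
eef_pos: [0.4832, 0.1519, 0.0912]
tool_rot: [8.1, 89.5, -167.7]
contact_force: [-0.4, -0.2, -1.1]
width: 0.0857
```

Request:
apply_moves([
  {"fingers": -1,"x": 0,"y": 0,"z": 0,"ax": 0,"ay": 0,"az": 0},
  {"fingers": -1,"x": 0,"y": 0,"z": 0,"ax": 0,"ay": 0,"az": 0},
  {"fingers": 1,"x": 0,"y": 0,"z": 0,"ax": 0,"ay": 0,"az": 0},
  {"fingers": 1,"x": 0,"y": 0,"z": 0,"ax": 0,"ay": 0,"az": 0},
  {"fingers": 1,"x": 0,"y": 0,"z": 0,"ax": 0,"ay": 0,"az": 0},
])

```text
time_s: 20.35
eef_pos: [0.4876, 0.1534, 0.0975]
tool_rot: [-172.2, 89.9, 12.0]
contact_force: [0.3, -1.1, 0.2]
width: 0.0514
```

Request:
apply_moves([
  {"fingers": 1,"x": 0,"y": 0,"z": 0,"ax": 0,"ay": 0,"az": 0},
  {"fingers": 1,"x": 0,"y": 0,"z": 0,"ax": 0,"ay": 0,"az": 0},
  {"fingers": 1,"x": 0,"y": 0,"z": 0,"ax": 0,"ay": 0,"az": 0},
  {"fingers": 1,"x": 0,"y": 0,"z": 0,"ax": 0,"ay": 0,"az": 0},
])

```text
time_s: 20.68
eef_pos: [0.4871, 0.1533, 0.0968]
tool_rot: [-173.0, 89.9, 11.2]
contact_force: [-1.6, 0.4, 6.3]
width: 0.0256
```

Request:
apply_moves([
  {"fingers": 1,"x": -20,"y": 0,"z": 0,"ax": 0,"ay": 0,"az": 0},
  {"fingers": 1,"x": -50,"y": 0,"z": 0,"ax": 0,"ay": 0,"az": 0},
  {"fingers": 1,"x": -85,"y": 0,"z": 0,"ax": 0,"ay": 0,"az": 0},
  {"fingers": 1,"x": -110,"y": 0,"z": 0,"ax": 0,"ay": 0,"az": 0},
  {"fingers": 1,"x": -120,"y": 0,"z": 0,"ax": 0,"ay": 0,"az": 0},
])

```text
time_s: 21.1
eef_pos: [0.4883, 0.1536, 0.2204]
tool_rot: [-172.5, 89.7, 11.7]
contact_force: [0.1, 0.3, -0.8]
width: 0.0258
```

Request:
apply_moves([
  {"fingers": 1,"x": 0,"y": 16,"z": -1,"ax": -5.8,"ay": 0,"az": 0},
  {"fingers": 1,"x": 0,"y": 31,"z": -3,"ax": -11.6,"ay": 0,"az": 0},
  {"fingers": 1,"x": 0,"y": 47,"z": -4,"ax": -17.4,"ay": 0,"az": 0},
  {"fingers": 1,"x": 0,"y": 63,"z": -6,"ax": -23.2,"ay": 0,"az": 0},
  {"fingers": 1,"x": 0,"y": 78.4,"z": -7.5,"ax": -29,"ay": 0,"az": 0},
])

```text
time_s: 21.52
eef_pos: [0.4992, 0.0748, 0.2145]
tool_rot: [-29.7, 89.9, -176.2]
contact_force: [0.5, 0.4, -1.0]
width: 0.0256
```

Request:
apply_moves([
  {"fingers": 1,"x": 0,"y": 14,"z": 6,"ax": -5.8,"ay": 0,"az": 0},
  {"fingers": 1,"x": 0,"y": 29,"z": 13,"ax": -11.6,"ay": 0,"az": 0},
  {"fingers": 1,"x": 0,"y": 43,"z": 19,"ax": -17.4,"ay": 0,"az": 0},
  {"fingers": 1,"x": 0,"y": 58,"z": 25,"ax": -23.2,"ay": 0,"az": 0},
  {"fingers": 1,"x": 0,"y": 72.2,"z": 31.4,"ax": -29,"ay": 0,"az": 0},
])

```text
time_s: 21.93
eef_pos: [0.5124, -0.0028, 0.2144]
tool_rot: [-68.0, 89.9, 174.4]
contact_force: [-0.3, 0.1, -0.9]
width: 0.026
```

Request:
apply_moves([
  {"fingers": 1,"x": 0,"y": 10,"z": 12,"ax": -5.8,"ay": 0,"az": 0},
  {"fingers": 1,"x": 0,"y": 19,"z": 25,"ax": -11.6,"ay": 0,"az": 0},
  {"fingers": 1,"x": 0,"y": 29,"z": 38,"ax": -17.4,"ay": 0,"az": 0},
  {"fingers": 1,"x": 0,"y": 38,"z": 50,"ax": -23.2,"ay": 0,"az": 0},
  {"fingers": 1,"x": 0,"y": 47.9,"z": 62.5,"ax": -28.9,"ay": 0,"az": 0},
])

```text
time_s: 22.35
eef_pos: [0.5255, -0.0803, 0.2143]
tool_rot: [-106.9, 89.9, 164.4]
contact_force: [-0.2, 0.1, -1.6]
width: 0.0261
```

Request:
apply_moves([
  {"fingers": 1,"x": 20,"y": 0,"z": 0,"ax": 0,"ay": 0,"az": 0},
  {"fingers": 1,"x": 40,"y": 0,"z": 0,"ax": 0,"ay": 0,"az": 0},
  {"fingers": 1,"x": 42,"y": 0,"z": 0,"ax": 0,"ay": 0,"az": 0},
  {"fingers": 1,"x": 42,"y": 0,"z": 0,"ax": 0,"ay": 0,"az": 0},
  {"fingers": 1,"x": 42,"y": 0,"z": 0,"ax": 0,"ay": 0,"az": 0},
])

```text
time_s: 22.77
eef_pos: [0.5259, -0.0795, 0.1739]
tool_rot: [-107.7, 89.9, 163.4]
contact_force: [-0.3, 0.2, -0.7]
width: 0.0257
```

Request:
apply_moves([
  {"fingers": 1,"x": 0,"y": 0,"z": 0,"ax": 0,"ay": 0,"az": 0},
  {"fingers": 1,"x": 0,"y": 0,"z": 0,"ax": 0,"ay": 0,"az": 0},
  {"fingers": 1,"x": 0,"y": 0,"z": 0,"ax": 0,"ay": 0,"az": 0},
  {"fingers": 1,"x": 0,"y": 0,"z": 0,"ax": 0,"ay": 0,"az": 0},
  {"fingers": 1,"x": 0,"y": 0,"z": 0,"ax": 0,"ay": 0,"az": 0},
])

```text
time_s: 23.18
eef_pos: [0.5265, -0.0797, 0.1745]
tool_rot: [74.4, 90.0, -14.5]
contact_force: [-0.6, -0.1, -0.9]
width: 0.0257
```

```bash
python3 - <<'E'
from slots import *
from caps import caps
s=brief();d=grab('wrist','wr11');slots(d)
z=s['eef_pos'][2]+.0196;caps(d,z-.012,z+.012,z)
print(delta([.5264,-.0805,.16],1.06,s))
E
```

```text
t 23.18 tcp [ 0.5265 -0.0797  0.1745] psi 1.094969574571544 tilt 0.04841460075222536 F [-0.5945 -0.1378 -0.8657] w 0.02571837653337797 q [-14.1  -1.1 100.2  -0.   80.9 -15.2]
slot 643 [322.3 139.7  34.   34.4] [ 0.5257 -0.0337  0.085 ]
slot 152 [323.  334.2  20.7  36.7] [ 0.5292 -0.192   0.085 ]
3480 [323.5 291.1  34.9] ray [ 0.5271 -0.08  ] depth med [ 0.5271 -0.08    0.1937]
(array([14.5173, -0.0989,  0.8204]), array([ 0.035 ,  0.013 , -0.0466]))
```

Request:
apply_moves([
  {"fingers": 1,"x": 4,"y": -0.2,"z": 0.3,"ax": 0,"ay": 0,"az": 0},
  {"fingers": 1,"x": 9,"y": -0.2,"z": 0.3,"ax": 0,"ay": 0,"az": 0},
  {"fingers": 1,"x": 14,"y": -0.2,"z": 0.3,"ax": 0,"ay": 0,"az": 0},
  {"fingers": 1,"x": 18,"y": -0.2,"z": 0.3,"ax": 0,"ay": 0,"az": 0},
  {"fingers": 1,"x": 22,"y": -0.2,"z": 0.3,"ax": 0,"ay": 0,"az": 0},
])

```text
time_s: 23.65
eef_pos: [0.5257, -0.0799, 0.1511]
tool_rot: [-111.4, 89.9, 159.7]
contact_force: [0.4, -0.8, -0.7]
width: 0.0264
```

Request:
apply_moves([
  {"fingers": 1,"x": 10,"y": 0,"z": 0,"ax": 0,"ay": 0,"az": 0},
  {"fingers": 1,"x": 20,"y": 0,"z": 0,"ax": 0,"ay": 0,"az": 0},
  {"fingers": 1,"x": 30,"y": 0,"z": 0,"ax": 0,"ay": 0,"az": 0},
  {"fingers": 1,"x": 40,"y": 0,"z": 0,"ax": 0,"ay": 0,"az": 0},
  {"fingers": 1,"x": 50,"y": 0,"z": 0,"ax": 0,"ay": 0,"az": 0},
])

```text
time_s: 24.07
eef_pos: [0.5257, -0.0799, 0.1006]
tool_rot: [-110.8, 90.0, 160.2]
contact_force: [0.1, 0.4, -0.5]
width: 0.026
```

Request:
apply_moves([
  {"fingers": 1,"x": 3,"y": 0,"z": 0,"ax": 0,"ay": 0,"az": 0},
  {"fingers": 1,"x": 6,"y": 0,"z": 0,"ax": 0,"ay": 0,"az": 0},
  {"fingers": 1,"x": 9,"y": 0,"z": 0,"ax": 0,"ay": 0,"az": 0},
  {"fingers": 1,"x": 12,"y": 0,"z": 0,"ax": 0,"ay": 0,"az": 0},
  {"fingers": 1,"x": 14.5,"y": 0,"z": 0,"ax": 0,"ay": 0,"az": 0},
])

```text
time_s: 24.48
eef_pos: [0.5262, -0.0799, 0.0895]
tool_rot: [-167.9, 90.0, 103.1]
contact_force: [-18.2, 6.6, 39.5]
width: 0.0258
```

Request:
apply_moves([
  {"fingers": 1,"x": 0,"y": 0,"z": 0,"ax": 0,"ay": 0,"az": 0},
  {"fingers": 1,"x": 0,"y": 0,"z": 0,"ax": 0,"ay": 0,"az": 0},
  {"fingers": 1,"x": 0,"y": 0,"z": 0,"ax": 0,"ay": 0,"az": 0},
])

```text
time_s: 24.73
eef_pos: [0.5261, -0.0798, 0.0897]
tool_rot: [-175.7, 90.0, 95.4]
contact_force: [-10.8, 4.6, 18.4]
width: 0.0259
```

```bash
python3 - <<'E'
from caps import *
s=brief();d=grab('wrist','wr12')
z=.109;caps(d,z-.012,z+.015,z)
E
```

```text
t 24.73 tcp [ 0.5261 -0.0798  0.0897] psi 1.0919873113911673 tilt 0.006441683464365702 F [-10.8283   4.5889  18.3784] w 0.02586703922152442 q [-14.2   3.6 104.6   0.   71.7 -15.2]
3470 [323.3 291.3  35. ] ray [ 0.5267 -0.0804] depth med [ 0.5268 -0.0802  0.109 ]
1598 [323.  371.7  28.5] ray [ 0.5274 -0.1226] depth med [ 0.5275 -0.1206  0.1084]
```

Cell C is home. Last is cell D.

Request:
apply_moves([
  {"fingers": 1,"x": -3,"y": 0,"z": 0,"ax": 0,"ay": 0,"az": 0},
  {"fingers": -1,"x": -3,"y": 0,"z": 0,"ax": 0,"ay": 0,"az": 0},
  {"fingers": -1,"x": -3,"y": 0,"z": 0,"ax": 0,"ay": 0,"az": 0},
  {"fingers": -1,"x": -3,"y": 0,"z": 0,"ax": 0,"ay": 0,"az": 0},
  {"fingers": -1,"x": -3,"y": 0,"z": 0,"ax": 0,"ay": 0,"az": 0},
])

```text
time_s: 25.2
eef_pos: [0.526, -0.0801, 0.0903]
tool_rot: [-74.3, 90.0, -163.2]
contact_force: [-0.2, -1.2, 0.4]
width: 0.0732
```

Request:
apply_moves([
  {"fingers": -1,"x": 0,"y": 0,"z": 0,"ax": 0,"ay": 0,"az": 0},
  {"fingers": -1,"x": -20,"y": 0,"z": 0,"ax": 0,"ay": 0,"az": 0},
  {"fingers": -1,"x": -60,"y": 0,"z": 0,"ax": 0,"ay": 0,"az": 0},
  {"fingers": -1,"x": -100,"y": 0,"z": 0,"ax": 0,"ay": 0,"az": 0},
  {"fingers": -1,"x": -122,"y": 0,"z": 0,"ax": 0,"ay": 0,"az": 0},
])

```text
time_s: 25.62
eef_pos: [0.5274, -0.0804, 0.2171]
tool_rot: [74.3, 89.7, -14.7]
contact_force: [0.5, -0.6, 0.7]
width: 0.0854
```

Request:
apply_moves([
  {"fingers": -1,"x": 0,"y": -5,"z": -15,"ax": 5.8,"ay": 0,"az": 0},
  {"fingers": -1,"x": 0,"y": -11,"z": -31,"ax": 11.6,"ay": 0,"az": 0},
  {"fingers": -1,"x": 0,"y": -16,"z": -46,"ax": 17.4,"ay": 0,"az": 0},
  {"fingers": -1,"x": 0,"y": -22,"z": -61,"ax": 23.2,"ay": 0,"az": 0},
  {"fingers": -1,"x": 0,"y": -27,"z": -76.8,"ax": 29,"ay": 0,"az": 0},
])

```text
time_s: 26.03
eef_pos: [0.4971, -0.0032, 0.2124]
tool_rot: [-32.0, 90.0, -150.3]
contact_force: [0.4, 0.3, -0.5]
width: 0.085
```

Request:
apply_moves([
  {"fingers": -1,"x": 0,"y": -12,"z": -11,"ax": 5.8,"ay": 0,"az": 0},
  {"fingers": -1,"x": 0,"y": -24,"z": -22,"ax": 11.6,"ay": 0,"az": 0},
  {"fingers": -1,"x": 0,"y": -37,"z": -32,"ax": 17.4,"ay": 0,"az": 0},
  {"fingers": -1,"x": 0,"y": -49,"z": -43,"ax": 23.2,"ay": 0,"az": 0},
  {"fingers": -1,"x": 0,"y": -60.9,"z": -54.1,"ax": 29,"ay": 0,"az": 0},
])

```text
time_s: 26.45
eef_pos: [0.4687, 0.0733, 0.2124]
tool_rot: [-15.3, 90.0, -162.5]
contact_force: [-0.4, 0.6, 0.0]
width: 0.0852
```

Request:
apply_moves([
  {"fingers": -1,"x": 0,"y": -16,"z": -4,"ax": 5.8,"ay": 0,"az": 0},
  {"fingers": -1,"x": 0,"y": -32,"z": -7,"ax": 11.6,"ay": 0,"az": 0},
  {"fingers": -1,"x": 0,"y": -48,"z": -11,"ax": 17.4,"ay": 0,"az": 0},
  {"fingers": -1,"x": 0,"y": -64,"z": -14,"ax": 23.2,"ay": 0,"az": 0},
  {"fingers": -1,"x": 0,"y": -80.5,"z": -17.8,"ax": 28.9,"ay": 0,"az": 0},
])

```text
time_s: 26.87
eef_pos: [0.4397, 0.1503, 0.2124]
tool_rot: [46.2, 90.0, -129.9]
contact_force: [-0.5, 0.3, 0.4]
width: 0.0855
```

Request:
apply_moves([
  {"fingers": -1,"x": 0,"y": 0,"z": 0,"ax": 0,"ay": 0,"az": 0},
  {"fingers": -1,"x": 0,"y": 0,"z": 0,"ax": 0,"ay": 0,"az": 0},
  {"fingers": -1,"x": 0,"y": 0,"z": 0,"ax": 0,"ay": 0,"az": 0},
  {"fingers": -1,"x": 0,"y": 0,"z": 0,"ax": 0,"ay": 0,"az": 0},
  {"fingers": -1,"x": 0,"y": 0,"z": 0,"ax": 0,"ay": 0,"az": 0},
])

```text
time_s: 27.28
eef_pos: [0.4403, 0.1491, 0.2125]
tool_rot: [77.0, 90.0, -98.8]
contact_force: [-0.3, -0.5, -1.0]
width: 0.0853
```

```bash
python3 - <<'E'
from caps import *
s=brief();d=grab('wrist','wr13');c=caps(d)
for q in c: print(delta([*q,.096],-85.8,s)[0])
E
```

```text
t 27.28 tcp [0.4403 0.1491 0.2125] psi -85.80127655305843 tilt 0.010319756993552018 F [-0.2582 -0.5032 -0.9801] w 0.0853485696443386 q [ 12.4 -13.4 107.4  -0.   86.   98.2]
1017 [322.  203.9  18.4] ray [0.4401 0.1488] depth med [0.4401 0.149  0.116 ]
[116.4764   0.2217   0.2031]
```

Request:
apply_moves([
  {"fingers": -1,"x": 35,"y": 0,"z": 0.2,"ax": 0,"ay": 0,"az": 0},
  {"fingers": -1,"x": 70,"y": 0,"z": 0.2,"ax": 0,"ay": 0,"az": 0},
  {"fingers": -1,"x": 100,"y": 0,"z": 0.2,"ax": 0,"ay": 0,"az": 0},
  {"fingers": -1,"x": 116,"y": 0,"z": 0.2,"ax": 0,"ay": 0,"az": 0},
  {"fingers": -1,"x": 116,"y": 0,"z": 0.2,"ax": 0,"ay": 0,"az": 0},
])

```text
time_s: 27.75
eef_pos: [0.4366, 0.1485, 0.0919]
tool_rot: [9.0, 89.5, -166.9]
contact_force: [0.0, -0.8, -0.1]
width: 0.0858
```

Request:
apply_moves([
  {"fingers": -1,"x": 0,"y": 0,"z": 0,"ax": 0,"ay": 0,"az": 0},
  {"fingers": -1,"x": 0,"y": 0,"z": 0,"ax": 0,"ay": 0,"az": 0},
  {"fingers": 1,"x": 0,"y": 0,"z": 0,"ax": 0,"ay": 0,"az": 0},
  {"fingers": 1,"x": 0,"y": 0,"z": 0,"ax": 0,"ay": 0,"az": 0},
  {"fingers": 1,"x": 0,"y": 0,"z": 0,"ax": 0,"ay": 0,"az": 0},
])

```text
time_s: 28.17
eef_pos: [0.4409, 0.1499, 0.0979]
tool_rot: [-171.5, 89.9, 12.7]
contact_force: [0.2, 0.6, -0.0]
width: 0.0518
```

Request:
apply_moves([
  {"fingers": 1,"x": 0,"y": 0,"z": 0,"ax": 0,"ay": 0,"az": 0},
  {"fingers": 1,"x": 0,"y": 0,"z": 0,"ax": 0,"ay": 0,"az": 0},
  {"fingers": 1,"x": 0,"y": 0,"z": 0,"ax": 0,"ay": 0,"az": 0},
  {"fingers": 1,"x": 0,"y": 0,"z": 0,"ax": 0,"ay": 0,"az": 0},
])

```text
time_s: 28.5
eef_pos: [0.4404, 0.1499, 0.0973]
tool_rot: [-171.1, 89.9, 13.1]
contact_force: [-0.3, 0.4, 6.0]
width: 0.0259
```

Request:
apply_moves([
  {"fingers": 1,"x": -20,"y": 0,"z": 0,"ax": 0,"ay": 0,"az": 0},
  {"fingers": 1,"x": -50,"y": 0,"z": 0,"ax": 0,"ay": 0,"az": 0},
  {"fingers": 1,"x": -85,"y": 0,"z": 0,"ax": 0,"ay": 0,"az": 0},
  {"fingers": 1,"x": -110,"y": 0,"z": 0,"ax": 0,"ay": 0,"az": 0},
  {"fingers": 1,"x": -120,"y": 0,"z": 0,"ax": 0,"ay": 0,"az": 0},
])

```text
time_s: 28.92
eef_pos: [0.4416, 0.1501, 0.2208]
tool_rot: [-171.6, 89.7, 12.6]
contact_force: [-0.4, -0.5, 0.0]
width: 0.0255
```

Request:
apply_moves([
  {"fingers": 1,"x": 0,"y": 12,"z": -5,"ax": -5.8,"ay": 0,"az": 0},
  {"fingers": 1,"x": 0,"y": 25,"z": -9,"ax": -11.6,"ay": 0,"az": 0},
  {"fingers": 1,"x": 0,"y": 37,"z": -14,"ax": -17.4,"ay": 0,"az": 0},
  {"fingers": 1,"x": 0,"y": 50,"z": -19,"ax": -23.2,"ay": 0,"az": 0},
  {"fingers": 1,"x": 0,"y": 62.3,"z": -23.7,"ax": -29,"ay": 0,"az": 0},
])

```text
time_s: 29.33
eef_pos: [0.4676, 0.0887, 0.215]
tool_rot: [-27.5, 89.9, -174.0]
contact_force: [-0.0, -0.1, -1.1]
width: 0.0258
```

Request:
apply_moves([
  {"fingers": 1,"x": 0,"y": 13,"z": 2,"ax": -5.8,"ay": 0,"az": 0},
  {"fingers": 1,"x": 0,"y": 26,"z": 4,"ax": -11.6,"ay": 0,"az": 0},
  {"fingers": 1,"x": 0,"y": 40,"z": 6,"ax": -17.4,"ay": 0,"az": 0},
  {"fingers": 1,"x": 0,"y": 53,"z": 8,"ax": -23.2,"ay": 0,"az": 0},
  {"fingers": 1,"x": 0,"y": 66,"z": 9.5,"ax": -29,"ay": 0,"az": 0},
])

```text
time_s: 29.75
eef_pos: [0.4957, 0.0283, 0.2149]
tool_rot: [-66.3, 89.9, 176.2]
contact_force: [-0.5, 0.7, -0.4]
width: 0.026
```

Request:
apply_moves([
  {"fingers": 1,"x": 0,"y": 11,"z": 8,"ax": -5.8,"ay": 0,"az": 0},
  {"fingers": 1,"x": 0,"y": 21,"z": 16,"ax": -11.6,"ay": 0,"az": 0},
  {"fingers": 1,"x": 0,"y": 32,"z": 24,"ax": -17.4,"ay": 0,"az": 0},
  {"fingers": 1,"x": 0,"y": 42,"z": 32,"ax": -23.2,"ay": 0,"az": 0},
  {"fingers": 1,"x": 0,"y": 53.1,"z": 40.3,"ax": -28.9,"ay": 0,"az": 0},
])

```text
time_s: 30.17
eef_pos: [0.5238, -0.0319, 0.2148]
tool_rot: [-102.0, 89.9, 169.4]
contact_force: [0.3, -0.8, -1.7]
width: 0.026
```

Request:
apply_moves([
  {"fingers": 1,"x": 20,"y": 0,"z": 0,"ax": 0,"ay": 0,"az": 0},
  {"fingers": 1,"x": 40,"y": 0,"z": 0,"ax": 0,"ay": 0,"az": 0},
  {"fingers": 1,"x": 42,"y": 0,"z": 0,"ax": 0,"ay": 0,"az": 0},
  {"fingers": 1,"x": 42,"y": 0,"z": 0,"ax": 0,"ay": 0,"az": 0},
  {"fingers": 1,"x": 42,"y": 0,"z": 0,"ax": 0,"ay": 0,"az": 0},
])

```text
time_s: 30.58
eef_pos: [0.5241, -0.0313, 0.1744]
tool_rot: [-101.4, 89.9, 169.7]
contact_force: [-0.2, -0.6, -0.7]
width: 0.0259
```

Request:
apply_moves([
  {"fingers": 1,"x": 0,"y": 0,"z": 0,"ax": 0,"ay": 0,"az": 0},
  {"fingers": 1,"x": 0,"y": 0,"z": 0,"ax": 0,"ay": 0,"az": 0},
  {"fingers": 1,"x": 0,"y": 0,"z": 0,"ax": 0,"ay": 0,"az": 0},
  {"fingers": 1,"x": 0,"y": 0,"z": 0,"ax": 0,"ay": 0,"az": 0},
  {"fingers": 1,"x": 0,"y": 0,"z": 0,"ax": 0,"ay": 0,"az": 0},
])

```text
time_s: 31.0
eef_pos: [0.5246, -0.0315, 0.175]
tool_rot: [78.5, 90.0, -10.4]
contact_force: [0.1, 0.7, -0.2]
width: 0.0257
```

```bash
python3 - <<'E'
from slots import *
from caps import caps
s=brief();d=grab('wrist','wr14')
z=s['eef_pos'][2]+.0196;caps(d,z-.012,z+.012,z)
print(delta([.525,-.0321,.16],1.06,s))
E
```

```text
t 31.0 tcp [ 0.5246 -0.0315  0.175 ] psi 1.0911802759613454 tilt 0.04905479315147862 F [ 0.1228  0.7375 -0.2268] w 0.02570866449318837 q [ -9.   -2.2 101.2  -0.   81.  -10.1]
3478 [323.4 288.5  34.8] ray [ 0.5252 -0.0305] depth med [ 0.5252 -0.031   0.1938]
(array([15.0223,  0.3567,  0.593 ]), array([ 0.0312,  0.0098, -0.0481]))
```

Request:
apply_moves([
  {"fingers": 1,"x": 4,"y": 0.4,"z": 1.4,"ax": 0,"ay": 0,"az": 0},
  {"fingers": 1,"x": 9,"y": 0.4,"z": 1.4,"ax": 0,"ay": 0,"az": 0},
  {"fingers": 1,"x": 14,"y": 0.4,"z": 1.4,"ax": 0,"ay": 0,"az": 0},
  {"fingers": 1,"x": 18,"y": 0.4,"z": 1.4,"ax": 0,"ay": 0,"az": 0},
  {"fingers": 1,"x": 22,"y": 0.4,"z": 1.4,"ax": 0,"ay": 0,"az": 0},
])

```text
time_s: 31.47
eef_pos: [0.5245, -0.0328, 0.1516]
tool_rot: [-114.7, 90.0, 156.4]
contact_force: [0.0, 0.2, -0.6]
width: 0.0256
```

Request:
apply_moves([
  {"fingers": 1,"x": 10,"y": 0,"z": 0,"ax": 0,"ay": 0,"az": 0},
  {"fingers": 1,"x": 20,"y": 0,"z": 0,"ax": 0,"ay": 0,"az": 0},
  {"fingers": 1,"x": 30,"y": 0,"z": 0,"ax": 0,"ay": 0,"az": 0},
  {"fingers": 1,"x": 40,"y": 0,"z": 0,"ax": 0,"ay": 0,"az": 0},
  {"fingers": 1,"x": 50,"y": 0,"z": 0,"ax": 0,"ay": 0,"az": 0},
])

```text
time_s: 31.88
eef_pos: [0.5246, -0.0328, 0.1011]
tool_rot: [-119.3, 90.0, 151.8]
contact_force: [0.7, 1.7, 0.1]
width: 0.0257
```

Request:
apply_moves([
  {"fingers": 1,"x": 3,"y": 0,"z": 0,"ax": 0,"ay": 0,"az": 0},
  {"fingers": 1,"x": 6,"y": 0,"z": 0,"ax": 0,"ay": 0,"az": 0},
  {"fingers": 1,"x": 9,"y": 0,"z": 0,"ax": 0,"ay": 0,"az": 0},
  {"fingers": 1,"x": 12,"y": 0,"z": 0,"ax": 0,"ay": 0,"az": 0},
  {"fingers": 1,"x": 14.5,"y": 0,"z": 0,"ax": 0,"ay": 0,"az": 0},
])

```text
time_s: 32.3
eef_pos: [0.525, -0.0328, 0.09]
tool_rot: [-178.0, 90.0, 93.1]
contact_force: [-18.7, 5.3, 40.4]
width: 0.0259
```

Request:
apply_moves([
  {"fingers": 1,"x": 0,"y": 0,"z": 0,"ax": 0,"ay": 0,"az": 0},
  {"fingers": 1,"x": 0,"y": 0,"z": 0,"ax": 0,"ay": 0,"az": 0},
  {"fingers": 1,"x": 0,"y": 0,"z": 0,"ax": 0,"ay": 0,"az": 0},
])

```text
time_s: 32.55
eef_pos: [0.5249, -0.0328, 0.0902]
tool_rot: [152.4, 90.0, 63.5]
contact_force: [-9.5, 4.0, 18.5]
width: 0.0259
```

```bash
python3 - <<'E'
from caps import *
s=brief();d=grab('wrist','wr15')
z=.109;caps(d,z-.012,z+.015,z)
E
```

```text
t 32.55 tcp [ 0.5249 -0.0328  0.0902] psi 1.090867171731002 tilt 0.0076510519866189956 F [-9.466   3.9649 18.4696] w 0.025884628825294034 q [ -9.2   2.7 105.6   0.   71.7 -10.3]
3484 [323.2 289.   34.7] ray [ 0.5254 -0.0325] depth med [ 0.5255 -0.0322  0.109 ]
1748 [323.9 371.8  29.4] ray [ 0.5266 -0.076 ] depth med [ 0.5266 -0.0732  0.1085]
```

All four caps read 109 mm and are home. I'll release and go to view the wrench.

Request:
apply_moves([
  {"fingers": 1,"x": -3,"y": 0,"z": 0,"ax": 0,"ay": 0,"az": 0},
  {"fingers": -1,"x": -3,"y": 0,"z": 0,"ax": 0,"ay": 0,"az": 0},
  {"fingers": -1,"x": -3,"y": 0,"z": 0,"ax": 0,"ay": 0,"az": 0},
  {"fingers": -1,"x": -3,"y": 0,"z": 0,"ax": 0,"ay": 0,"az": 0},
  {"fingers": -1,"x": -3,"y": 0,"z": 0,"ax": 0,"ay": 0,"az": 0},
])

```text
time_s: 33.02
eef_pos: [0.5246, -0.033, 0.0906]
tool_rot: [-80.9, 90.0, -169.8]
contact_force: [0.5, 0.3, 0.1]
width: 0.0733
```

Request:
apply_moves([
  {"fingers": -1,"x": 0,"y": 0,"z": 0,"ax": 0,"ay": 0,"az": 0},
  {"fingers": -1,"x": -20,"y": 0,"z": 0,"ax": 0,"ay": 0,"az": 0},
  {"fingers": -1,"x": -60,"y": 0,"z": 0,"ax": 0,"ay": 0,"az": 0},
  {"fingers": -1,"x": -100,"y": 0,"z": 0,"ax": 0,"ay": 0,"az": 0},
  {"fingers": -1,"x": -130,"y": 0,"z": 0,"ax": 0,"ay": 0,"az": 0},
])

```text
time_s: 33.43
eef_pos: [0.5252, -0.033, 0.224]
tool_rot: [76.7, 89.9, -12.2]
contact_force: [1.2, -0.4, 0.0]
width: 0.0854
```

Request:
apply_moves([
  {"fingers": 0.3,"x": 0,"y": 1,"z": 38,"ax": 0,"ay": 0,"az": 0},
  {"fingers": 0.3,"x": 0,"y": 2,"z": 78,"ax": 0,"ay": 0,"az": 0},
  {"fingers": 0.3,"x": 0,"y": 3,"z": 118,"ax": 0,"ay": 0,"az": 0},
  {"fingers": 0.3,"x": 0,"y": 4,"z": 158,"ax": 0,"ay": 0,"az": 0},
  {"fingers": 0.3,"x": 0,"y": 4,"z": 195,"ax": 0,"ay": 0,"az": 0},
])

```text
time_s: 33.85
eef_pos: [0.5323, -0.23, 0.221]
tool_rot: [28.5, 90.0, -60.5]
contact_force: [0.3, 0.5, 0.4]
width: 0.0302
```

Request:
apply_moves([
  {"fingers": 0.3,"x": 0,"y": 1,"z": 38,"ax": 0,"ay": 0,"az": 0},
  {"fingers": 0.3,"x": 0,"y": 2,"z": 78,"ax": 0,"ay": 0,"az": 0},
  {"fingers": 0.3,"x": 0,"y": 3,"z": 118,"ax": 0,"ay": 0,"az": 0},
  {"fingers": 0.3,"x": 0,"y": 4,"z": 158,"ax": 0,"ay": 0,"az": 0},
  {"fingers": 0.3,"x": 0,"y": 4,"z": 195,"ax": 0,"ay": 0,"az": 0},
])

```text
time_s: 34.27
eef_pos: [0.5397, -0.425, 0.2205]
tool_rot: [-93.7, 90.0, 177.4]
contact_force: [0.9, 0.7, 0.6]
width: 0.0303
```

Request:
apply_moves([
  {"fingers": 0.3,"x": 0,"y": 0,"z": 0,"ax": 0,"ay": 0,"az": 0},
  {"fingers": 0.3,"x": 0,"y": 0,"z": 0,"ax": 0,"ay": 0,"az": 0},
  {"fingers": 0.3,"x": 0,"y": 0,"z": 0,"ax": 0,"ay": 0,"az": 0},
  {"fingers": 0.3,"x": 0,"y": 0,"z": 0,"ax": 0,"ay": 0,"az": 0},
  {"fingers": 0.3,"x": 0,"y": 0,"z": 0,"ax": 0,"ay": 0,"az": 0},
])

```text
time_s: 34.68
eef_pos: [0.5406, -0.4215, 0.2215]
tool_rot: [69.0, 90.0, -19.8]
contact_force: [0.1, -0.4, 0.3]
width: 0.0298
```

```bash
cat > wr.py <<'E'
from m import *
def red(d,h=.112):
    P=cloud(d);hsv=cv2.cvtColor(d['img'],cv2.COLOR_RGB2HSV)
    r=(((hsv[...,0]<6)|(hsv[...,0]>174))&(hsv[...,1]>150))
    m=(r&(P[...,2]>.105)&(P[...,2]<.12)).astype(np.uint8)
    k,l,st,c=cv2.connectedComponentsWithStats(m)
    i=1+np.argmax(st[1:,4]);(u,v),rr=cv2.minEnclosingCircle(np.argwhere(l==i)[:,::-1].astype(np.float32))
    print('grip top',st[i,4],(u,v,rr),ray(d,u,v,h),np.median(P[l==i],0))
def hub(d):
    P=cloud(d);Z=P[...,2]
    m=((Z>.075)&(Z<.0815)&(abs(P[...,0]-.529)<.035)&(abs(P[...,1]+.254)<.035)).astype(np.uint8)
    m=cv2.morphologyEx(m,cv2.MORPH_OPEN,np.ones((7,7)))
    c=max(cv2.findContours(m,0,1)[0],key=cv2.contourArea);(u,v),rr=cv2.minEnclosingCircle(c)
    print('hub',(u,v,rr),ray(d,u,v,.078),np.median(P[m>0],0))
E
python3 - <<'E'
from wr import *
from caps import caps
s=brief();d=grab('wrist','wr16');red(d);hub(d)
e=grab('scene','scene2');caps(e,.1,.13,.109)
E
```

```text
t 34.68 tcp [ 0.5406 -0.4215  0.2215] psi 1.1710263740043085 tilt 0.026039283377630198 F [ 0.0572 -0.4482  0.2983] w 0.02979902851640534 q [-42.2  20.9  70.6   0.   88.4 -43.4]
grip top 436 (347.0, 109.5, 11.884963989257812) [ 0.5569 -0.3567  0.112 ] [ 0.5569 -0.3567  0.1122]Traceback (most recent call last):
  File "<stdin>", line 3, in <module>
  File "wr.py", line 13, in hub
    c=max(cv2.findContours(m,0,1)[0],key=cv2.contourArea);(u,v),rr=cv2.minEnclosingCircle(c)
ValueError: max() iterable argument is empty
```

View pics/wr16.png

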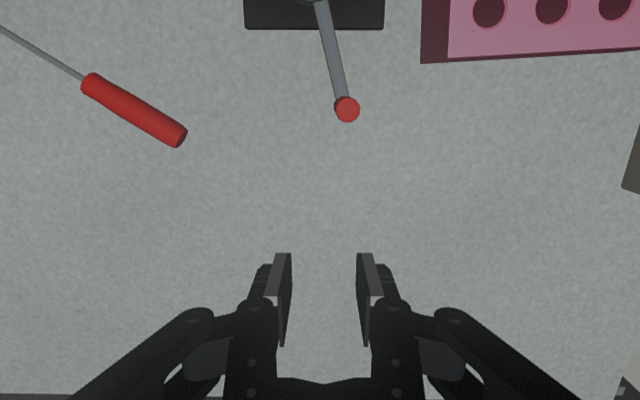

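The grip top is at (347,109), giving (0.557, −0.357, 0.112). It is 106 mm from the hub centre inferred from the rack, which agrees with the text. The driver, at left, is clear of the sweep.

Request:
apply_moves([
  {"fingers": 0.3,"x": 0,"y": 8,"z": -30,"ax": -5,"ay": 0,"az": 0},
  {"fingers": 0.3,"x": 0,"y": 17.6,"z": -64.5,"ax": -10,"ay": 0,"az": 0},
  {"fingers": 0.3,"x": 0,"y": 17.6,"z": -64.5,"ax": -14,"ay": 0,"az": 0},
  {"fingers": 0.3,"x": 40,"y": 17.6,"z": -64.5,"ax": -14,"ay": 0,"az": 0},
  {"fingers": 0.3,"x": 70,"y": 17.6,"z": -64.5,"ax": -14,"ay": 0,"az": 0},
])

```text
time_s: 35.15
eef_pos: [0.5585, -0.357, 0.1528]
tool_rot: [38.0, 89.7, -36.7]
contact_force: [-0.8, -0.5, -1.7]
width: 0.03
```

Request:
apply_moves([
  {"fingers": 0.3,"x": 0,"y": 0,"z": 0,"ax": 0,"ay": 0,"az": 0},
  {"fingers": 0.3,"x": 0,"y": 0,"z": 0,"ax": 0,"ay": 0,"az": 0},
  {"fingers": 0.3,"x": 0,"y": 0,"z": 0,"ax": 0,"ay": 0,"az": 0},
  {"fingers": 0.3,"x": 0,"y": 0,"z": 0,"ax": 0,"ay": 0,"az": 0},
  {"fingers": 0.3,"x": 0,"y": 0,"z": 0,"ax": 0,"ay": 0,"az": 0},
])

```text
time_s: 35.57
eef_pos: [0.5578, -0.3589, 0.1541]
tool_rot: [37.7, 89.7, -37.2]
contact_force: [-0.1, -0.3, -0.1]
width: 0.0301
```

```bash
python3 - <<'E'
from wr import *
from caps import caps
s=brief();d=grab('wrist','wr17');red(d);print(delta([.5569,-.3567,.08],15.2,s))
try: hub(d)
except Exception as ex: print(ex)
e=grab('scene','scene2');caps(e,.1,.13,.109)
E
```

```text
t 35.57 tcp [ 0.5578 -0.3589  0.1541] psi 15.076354605660946 tilt 0.2556119576098778 F [-0.0776 -0.3306 -0.0892] w 0.03008662717816647 q [-37.2  19.4  79.6  -0.   80.8 -52.3]
grip top 581 (322.34503173828125, 225.68450927734375, 14.143424987792969) [ 0.5569 -0.356   0.112 ] [ 0.5571 -0.356   0.1121]
(array([74.0785, -0.5141, -2.6354]), array([-0.1239,  0.2024, -0.1561]))
hub (320.5, 35.5, 47.460609436035156) [ 0.5288 -0.2554  0.078 ] [ 0.5297 -0.2564  0.0782]
107 [118.5  36.    8.1] ray [-0.6539  0.4318] depth med [-0.6368  0.4187  0.1157]
86 [314.9 230.5   5.3] ray [ 0.5262 -0.0363] depth med [ 0.5265 -0.0366  0.109 ]
95 [305.  243.4   5.5] ray [ 0.5272 -0.0837] depth med [ 0.5273 -0.0837  0.1085]
104 [294.5 257.2   5.9] ray [ 0.5287 -0.1321] depth med [ 0.5282 -0.132   0.1092]
109 [283.3 271.6   5.9] ray [ 0.5296 -0.18  ] depth med [ 0.5289 -0.18    0.1088]
```

View pics/wr17.png

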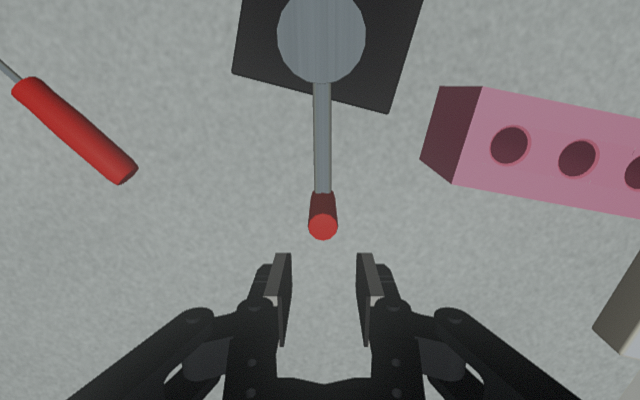

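The grip at (322,226) is centred under the jaws (u≈322) and the bar points straight at the hub at (320,36). Lowering.

Request:
apply_moves([
  {"fingers": 0.3,"x": 10,"y": -0.5,"z": -2.6,"ax": 0,"ay": 0,"az": 0},
  {"fingers": 0.3,"x": 30,"y": -0.5,"z": -2.6,"ax": 0,"ay": 0,"az": 0},
  {"fingers": 0.3,"x": 50,"y": -0.5,"z": -2.6,"ax": 0,"ay": 0,"az": 0},
  {"fingers": 0.3,"x": 66,"y": -0.5,"z": -2.6,"ax": 0,"ay": 0,"az": 0},
  {"fingers": 0.3,"x": 74,"y": -0.5,"z": -2.6,"ax": 0,"ay": 0,"az": 0},
])

```text
time_s: 36.08
eef_pos: [0.5538, -0.3543, 0.0735]
tool_rot: [-142.9, 89.8, 142.2]
contact_force: [-0.6, 0.1, -0.7]
width: 0.03
```

Request:
apply_moves([
  {"fingers": 0.3,"x": 0,"y": 0,"z": 0,"ax": 0,"ay": 0,"az": 0},
  {"fingers": 0.3,"x": 0,"y": 0,"z": 0,"ax": 0,"ay": 0,"az": 0},
  {"fingers": 0.3,"x": 0,"y": 0,"z": 0,"ax": 0,"ay": 0,"az": 0},
  {"fingers": 0.3,"x": 0,"y": 0,"z": 0,"ax": 0,"ay": 0,"az": 0},
  {"fingers": 0.3,"x": 0,"y": 0,"z": 0,"ax": 0,"ay": 0,"az": 0},
])

```text
time_s: 36.5
eef_pos: [0.5562, -0.3561, 0.0785]
tool_rot: [37.9, 89.9, -37.0]
contact_force: [0.2, -0.1, 1.4]
width: 0.0298
```

```bash
python3 - <<'E'
from wr import *
s=brief();d=grab('wrist','wr18');red(d)
E
```

```text
t 36.5 tcp [ 0.5562 -0.3561  0.0785] psi 15.084866965918911 tilt 0.13609419215297183 F [ 0.1524 -0.1129  1.3794] w 0.02975630482354505 q [-37.1  22.9  83.4   0.   73.5 -52.2]
grip top 1383 (324.47564697265625, 309.4046630859375, 22.53229331970215) [ 0.5566 -0.3551  0.112 ] [ 0.5568 -0.3557  0.1122]
```

Request:
apply_moves([
  {"fingers": 0.3,"x": 0,"y": -7.3,"z": -0.3,"ax": 4,"ay": 0,"az": 0},
  {"fingers": 0.3,"x": 0,"y": -14.6,"z": -1,"ax": 8,"ay": 0,"az": 0},
  {"fingers": 0.3,"x": 0,"y": -21.8,"z": -2.3,"ax": 12,"ay": 0,"az": 0},
  {"fingers": 0.3,"x": 0,"y": -28.9,"z": -4.1,"ax": 16,"ay": 0,"az": 0},
  {"fingers": 0.3,"x": 0,"y": -35.9,"z": -6.3,"ax": 20,"ay": 0,"az": 0},
])

```text
time_s: 36.97
eef_pos: [0.5197, -0.359, 0.078]
tool_rot: [73.6, 89.9, -21.5]
contact_force: [2.2, 1.8, 0.7]
width: 0.0298
```

Request:
apply_moves([
  {"fingers": 0.3,"x": 0,"y": -3.7,"z": 0,"ax": 2,"ay": 0,"az": 0},
  {"fingers": 0.3,"x": 0,"y": -7.3,"z": -0.3,"ax": 4,"ay": 0,"az": 0},
  {"fingers": 0.3,"x": 0,"y": -11,"z": -0.6,"ax": 6,"ay": 0,"az": 0},
  {"fingers": 0.3,"x": 0,"y": -14.6,"z": -1,"ax": 8,"ay": 0,"az": 0},
  {"fingers": 0.3,"x": 0,"y": -14.6,"z": -1,"ax": 8,"ay": 0,"az": 0},
])

```text
time_s: 37.38
eef_pos: [0.505, -0.3567, 0.0779]
tool_rot: [72.5, 89.9, -30.5]
contact_force: [1.5, 0.5, 0.6]
width: 0.0297
```

```bash
cat >> wr.py <<'E'
def st():
    s=ctrl.get_state();p,R=tool(s);H=np.array([.5290,-.2548]);r=p[:2]-H
    print('t',round(s['time_s'],2),'th',np.degrees(np.arctan2(r[1],r[0])),'r',np.linalg.norm(r)*1e3,'z',p[2],'Ftool',R.inv().apply(s['contact_force']),'w',s['width']);return s
E
python3 - <<'E'
from wr import *
s=brief();st();d=grab('wrist','wr19');red(d)
E
```

```text
t 37.38 tcp [ 0.505  -0.3567  0.0779] psi -13.01385928496856 tilt 0.09826926780245375 F [1.455  0.4955 0.6009] w 0.029701791130489 q [-40.   17.   90.9   0.   72.  -27. ]
t 37.38 th -103.26781693947777 r 104.74327746476774 z 0.07788267665458712 Ftool [-0.5992  1.3071 -0.8101] w 0.029701791130489
grip top 1411 (341.8292236328125, 309.9200439453125, 23.511476516723633) [ 0.5127 -0.3572  0.112 ] [ 0.5125 -0.358   0.1121]
```

The wrench has turned 24° with about 1.5–2.5 N, so it is still running. I'll go on in small steps, watching the force.

Request:
apply_moves([
  {"fingers": 0.3,"x": 0,"y": -0.9,"z": 0,"ax": 0.5,"ay": 0,"az": 0},
  {"fingers": 0.3,"x": 0,"y": -1.8,"z": 0,"ax": 1,"ay": 0,"az": 0},
  {"fingers": 0.3,"x": 0,"y": -2.8,"z": 0,"ax": 1.5,"ay": 0,"az": 0},
  {"fingers": 0.3,"x": 0,"y": -3.7,"z": -0.1,"ax": 2,"ay": 0,"az": 0},
  {"fingers": 0.3,"x": 0,"y": -4.6,"z": -0.1,"ax": 2.5,"ay": 0,"az": 0},
])

```text
time_s: 37.85
eef_pos: [0.5004, -0.3557, 0.0773]
tool_rot: [57.5, 90.0, -48.0]
contact_force: [2.0, -1.8, 2.1]
width: 0.0299
```

Request:
apply_moves([
  {"fingers": 0.3,"x": 0,"y": -0.9,"z": 0,"ax": 0.5,"ay": 0,"az": 0},
  {"fingers": 0.3,"x": 0,"y": -1.8,"z": 0,"ax": 1,"ay": 0,"az": 0},
  {"fingers": 0.3,"x": 0,"y": -2.8,"z": 0,"ax": 1.5,"ay": 0,"az": 0},
  {"fingers": 0.3,"x": 0,"y": -3.7,"z": -0.1,"ax": 2,"ay": 0,"az": 0},
  {"fingers": 0.3,"x": 0,"y": -4.6,"z": -0.1,"ax": 2.5,"ay": 0,"az": 0},
])

```text
time_s: 38.27
eef_pos: [0.4956, -0.3541, 0.077]
tool_rot: [-29.0, 90.0, -137.0]
contact_force: [2.1, -1.4, 1.9]
width: 0.0297
```

```bash
python3 - <<'E'
from wr import *
st()
E
```

```text
t 38.27 th -108.5783420306855 r 104.72071117893132 z 0.0770067823049803 Ftool [-1.8512  2.3822  0.684 ] w 0.02974191484899215
```

Request:
apply_moves([
  {"fingers": 0.3,"x": -0.5,"y": -0.9,"z": 0,"ax": 0.5,"ay": 0,"az": 0},
  {"fingers": 0.3,"x": -1,"y": -1.8,"z": 0,"ax": 1,"ay": 0,"az": 0},
  {"fingers": 0.3,"x": -1.5,"y": -2.8,"z": 0,"ax": 1.5,"ay": 0,"az": 0},
  {"fingers": 0.3,"x": -1.5,"y": -3.7,"z": -0.1,"ax": 2,"ay": 0,"az": 0},
  {"fingers": 0.3,"x": -1.5,"y": -4.6,"z": -0.1,"ax": 2.5,"ay": 0,"az": 0},
])

```text
time_s: 38.68
eef_pos: [0.4911, -0.3522, 0.0781]
tool_rot: [-118.0, 90.0, 131.5]
contact_force: [1.9, -0.1, -0.2]
width: 0.0302
```

Request:
apply_moves([
  {"fingers": 0.3,"x": 0,"y": -0.9,"z": 0,"ax": 0.5,"ay": 0,"az": 0},
  {"fingers": 0.3,"x": 0,"y": -1.8,"z": 0,"ax": 1,"ay": 0,"az": 0},
  {"fingers": 0.3,"x": 0,"y": -2.8,"z": 0,"ax": 1.5,"ay": 0,"az": 0},
  {"fingers": 0.3,"x": 0,"y": -3.7,"z": -0.1,"ax": 2,"ay": 0,"az": 0},
  {"fingers": 0.3,"x": 0,"y": -4.6,"z": -0.1,"ax": 2.5,"ay": 0,"az": 0},
])

```text
time_s: 39.1
eef_pos: [0.487, -0.3507, 0.0784]
tool_rot: [-118.6, 90.0, 128.5]
contact_force: [2.0, -0.6, -1.3]
width: 0.0299
```

```bash
python3 - <<'E'
from wr import *
st()
E
```

```text
t 39.1 th -113.66073237399662 r 104.68832380690584 z 0.07836917297999721 Ftool [ 1.2774  2.0866 -0.1902] w 0.029878117741129445
```

Request:
apply_moves([
  {"fingers": 0.3,"x": 0,"y": -0.9,"z": 0,"ax": 0.5,"ay": 0,"az": 0},
  {"fingers": 0.3,"x": 0,"y": -1.8,"z": 0,"ax": 1,"ay": 0,"az": 0},
  {"fingers": 0.3,"x": 0,"y": -2.8,"z": 0,"ax": 1.5,"ay": 0,"az": 0},
  {"fingers": 0.3,"x": 0,"y": -3.7,"z": -0.1,"ax": 2,"ay": 0,"az": 0},
  {"fingers": 0.3,"x": 0,"y": -4.6,"z": -0.1,"ax": 2.5,"ay": 0,"az": 0},
])

```text
time_s: 39.52
eef_pos: [0.4829, -0.349, 0.0785]
tool_rot: [67.0, 90.0, -48.5]
contact_force: [2.3, 0.3, -0.6]
width: 0.0298
```

Request:
apply_moves([
  {"fingers": 0.3,"x": 0,"y": -0.9,"z": 0,"ax": 0.5,"ay": 0,"az": 0},
  {"fingers": 0.3,"x": 0,"y": -1.8,"z": 0,"ax": 1,"ay": 0,"az": 0},
  {"fingers": 0.3,"x": 0,"y": -2.8,"z": 0,"ax": 1.5,"ay": 0,"az": 0},
  {"fingers": 0.3,"x": 0,"y": -3.7,"z": -0.1,"ax": 2,"ay": 0,"az": 0},
  {"fingers": 0.3,"x": 0,"y": -4.6,"z": -0.1,"ax": 2.5,"ay": 0,"az": 0},
])

```text
time_s: 39.93
eef_pos: [0.4787, -0.3469, 0.0785]
tool_rot: [92.1, 90.0, -25.9]
contact_force: [2.8, 0.3, -1.5]
width: 0.0296
```

```bash
python3 - <<'E'
from wr import *
st()
E
```

```text
t 39.93 th -118.63147637581824 r 104.90792177079857 z 0.07850305449926157 Ftool [ 1.5145  2.3779 -1.5538] w 0.02959757354125159
```

Request:
apply_moves([
  {"fingers": 0.3,"x": 0,"y": -0.9,"z": 0,"ax": 0.5,"ay": 0,"az": 0},
  {"fingers": 0.3,"x": 0,"y": -1.8,"z": 0,"ax": 1,"ay": 0,"az": 0},
  {"fingers": 0.3,"x": 0,"y": -2.8,"z": 0,"ax": 1.5,"ay": 0,"az": 0},
  {"fingers": 0.3,"x": 0,"y": -3.7,"z": -0.1,"ax": 2,"ay": 0,"az": 0},
  {"fingers": 0.3,"x": 0,"y": -4.6,"z": -0.1,"ax": 2.5,"ay": 0,"az": 0},
])

```text
time_s: 40.35
eef_pos: [0.4753, -0.3448, 0.0788]
tool_rot: [96.7, 89.9, -23.8]
contact_force: [7.4, -0.8, -2.3]
width: 0.0299
```

Request:
apply_moves([
  {"fingers": 0.3,"x": 0,"y": -0.9,"z": 0,"ax": 0.5,"ay": 0,"az": 0},
  {"fingers": 0.3,"x": 0,"y": -1.8,"z": 0,"ax": 1,"ay": 0,"az": 0},
  {"fingers": 0.3,"x": 0,"y": -2.8,"z": 0,"ax": 1.5,"ay": 0,"az": 0},
  {"fingers": 0.3,"x": 0,"y": -3.7,"z": -0.1,"ax": 2,"ay": 0,"az": 0},
  {"fingers": 0.3,"x": 0,"y": -4.6,"z": -0.1,"ax": 2.5,"ay": 0,"az": 0},
])

```text
time_s: 40.77
eef_pos: [0.4722, -0.3426, 0.0791]
tool_rot: [97.6, 89.8, -25.4]
contact_force: [8.7, -1.7, -3.7]
width: 0.0298
```

```bash
python3 - <<'E'
from wr import *
st()
E
```

```text
t 40.77 th -122.90106049331123 r 104.61303313887447 z 0.0790995071455644 Ftool [ 3.7663  8.2251 -3.3152] w 0.029760021683895386
```

Tangential force has risen to 8 N, so it is tight or just breaking. I'll take one small step.

Request:
apply_moves([
  {"fingers": 0.3,"x": 0,"y": -0.9,"z": 0,"ax": 0.5,"ay": 0,"az": 0},
  {"fingers": 0.3,"x": 0,"y": -1.8,"z": 0,"ax": 1,"ay": 0,"az": 0},
])

```text
time_s: 40.93
eef_pos: [0.4705, -0.3416, 0.079]
tool_rot: [99.1, 89.8, -24.9]
contact_force: [8.0, -1.6, -4.2]
width: 0.0301
```

```bash
python3 - <<'E'
from wr import *
st();d=grab('wrist','wr20');red(d);st()
E
```

```text
t 40.93 th -123.96099834326579 r 104.65803739779399 z 0.07900305709038305 Ftool [ 4.2155  7.5213 -3.18  ] w 0.030137904132726028
grip top 1380 (342.83392333984375, 309.2975769042969, 22.99336051940918) [ 0.4781 -0.3454  0.112 ] [ 0.4776 -0.3458  0.1121]
t 40.98 th -124.05401242106787 r 104.68087907354571 z 0.07896451771537617 Ftool [ 4.2161  7.8884 -2.0055] w 0.030084222576199023
```

The force falls as the tool advances: breakover. I'll stop here, back off and measure the spring-back.

Request:
apply_moves([
  {"fingers": 0.3,"x": 0,"y": 5,"z": 0,"ax": -2,"ay": 0,"az": 0},
  {"fingers": 0.3,"x": 0,"y": 11,"z": 0,"ax": -4,"ay": 0,"az": 0},
  {"fingers": 0.3,"x": 0,"y": 11,"z": 0,"ax": -4,"ay": 0,"az": 0},
  {"fingers": 0.3,"x": 0,"y": 11,"z": 0,"ax": -4,"ay": 0,"az": 0},
  {"fingers": 0.3,"x": 0,"y": 11,"z": 0,"ax": -4,"ay": 0,"az": 0},
])

```text
time_s: 41.4
eef_pos: [0.4778, -0.3471, 0.0782]
tool_rot: [-87.2, 89.9, 152.8]
contact_force: [0.0, -0.9, -0.3]
width: 0.0298
```

```bash
python3 - <<'E'
from wr import *
st();d=grab('wrist','wr21');red(d);st()
for n in ('wr19','wr20','wr21'): red(load(n))
E
```

```text
t 41.4 th -118.99313228456417 r 105.57495553226352 z 0.0781960729898337 Ftool [0.2633 0.4802 0.7313] w 0.02976034303062637
grip top 1441 (338.5, 307.0, 23.817110061645508) [ 0.485  -0.3482  0.112 ] [ 0.4845 -0.3494  0.1121]
t 41.45 th -118.9707081624407 r 105.57100789236127 z 0.07822590493205381 Ftool [ 0.5153 -0.296  -0.108 ] w 0.029806760180784014
grip top 1411 (341.8292236328125, 309.9200439453125, 23.511476516723633) [ 0.5127 -0.3572  0.112 ] [ 0.5125 -0.358   0.1121]
grip top 1380 (342.83392333984375, 309.2975769042969, 22.99336051940918) [ 0.4781 -0.3454  0.112 ] [ 0.4776 -0.3458  0.1121]
grip top 1441 (338.5, 307.0, 23.817110061645508) [ 0.485  -0.3482  0.112 ] [ 0.4845 -0.3494  0.1121]
```

The grip sprang back 7.5 mm (0.07 rad): a clean break-over, well under 0.23. Now I'll back away, rise, and find the lid again.

Request:
apply_moves([
  {"fingers": 0.3,"x": 0,"y": 3,"z": 0,"ax": 0,"ay": 0,"az": 0},
  {"fingers": 0.3,"x": -30,"y": 3,"z": 0,"ax": 0,"ay": 0,"az": 0},
  {"fingers": 0.3,"x": -70,"y": 3,"z": 0,"ax": 0,"ay": 0,"az": 0},
  {"fingers": 0.3,"x": -110,"y": 3,"z": 0,"ax": 0,"ay": 0,"az": 0},
  {"fingers": 0.3,"x": -150,"y": 3,"z": 0,"ax": 0,"ay": 0,"az": 0},
])

```text
time_s: 41.87
eef_pos: [0.4806, -0.3485, 0.2298]
tool_rot: [-97.4, 89.9, 142.6]
contact_force: [1.3, -0.6, -0.1]
width: 0.0301
```

```bash
cat > lid.py <<'E'
from m import *
def lid(d,xl=(.25,.85),yl=(.2,.6)):
    P=cloud(d);hsv=cv2.cvtColor(d['img'],cv2.COLOR_RGB2HSV);X,Y,Z=P[...,0],P[...,1],P[...,2]
    R=(X>xl[0])&(X<xl[1])&(Y>yl[0])&(Y<yl[1])
    m=R&(hsv[...,0]>5)&(hsv[...,0]<18)&(hsv[...,1]>180)&(Z>.014)&(Z<.024)
    k,l,st,c=cv2.connectedComponentsWithStats(m.astype(np.uint8));i=1+np.argmax(st[1:,4])
    q=P[l==i];r=cv2.minAreaRect(q[:,:2].astype(np.float32));print('lid top',len(q),np.median(q[:,2]),r)
    c0=np.array(r[0])
    h=R&(hsv[...,2]<90)&(Z>.046)&(Z<.056)&(abs(X-c0[0])<.06)&(abs(Y-c0[1])<.05)
    q=P[h]
    if len(q)>8: print('handle top',len(q),np.median(q[:,2]),cv2.minAreaRect(q[:,:2].astype(np.float32)))
E
python3 - <<'E'
from lid import *
s=brief()
for n in('scene','side'): lid(grab(n,n+'3'))
lid(load('wr2'))
E
```

```text
t 41.87 tcp [ 0.4806 -0.3485  0.2298] psi -29.94828107061798 tilt 0.07101163991296071 F [ 1.3026 -0.6448 -0.0538] w 0.030117500957322667 q [-40.9   6.6  86.4  -0.   87.1 -10.9]
lid top 913 0.01813630138407146 ((0.4664572775363922, 0.29034027457237244), (0.20967133343219757, 0.08079998940229416), 3.0584287643432617)
handle top 95 0.049545937943692143 ((0.4668877422809601, 0.29292032122612), (0.06844508647918701, 0.021864136680960655), 2.2880775928497314)
lid top 2337 0.018818720468286358 ((0.4642137587070465, 0.29531246423721313), (0.21072061359882355, 0.07714015245437622), 3.633626699447632)
handle top 229 0.05063043186727313 ((0.46511805057525635, 0.2942240834236145), (0.07063145935535431, 0.01878220960497856), 2.7658071517944336)
lid top 4276 0.01799712741144599 ((0.48591747879981995, 0.3423354923725128), (0.20812539756298065, 0.07695325464010239), 3.6840665340423584)
handle top 943 0.049832590208322744 ((0.4866025149822235, 0.34209102392196655), (0.0688767209649086, 0.01864106021821499), 3.4097516536712646)
```

The lid has been knocked aside: it is now at (0.466, 0.293), long axis at about 3.2°, still flat at 18 mm. Moving above it.

Request:
apply_moves([
  {"fingers": 0.3,"x": -1,"y": -17,"z": -27,"ax": 0,"ay": 0,"az": 0},
  {"fingers": -0.1,"x": -2,"y": -34,"z": -55,"ax": 0,"ay": 0,"az": 0},
  {"fingers": -0.1,"x": -3,"y": -50,"z": -82,"ax": 0,"ay": 0,"az": 0},
  {"fingers": -0.1,"x": -4,"y": -67,"z": -110,"ax": 0,"ay": 0,"az": 0},
  {"fingers": -0.1,"x": -5,"y": -83.4,"z": -137.1,"ax": 0,"ay": 0,"az": 0},
])

```text
time_s: 42.38
eef_pos: [0.4768, -0.1871, 0.2333]
tool_rot: [-105.8, 90.0, 134.2]
contact_force: [0.4, 0.2, -0.1]
width: 0.0472
```

Request:
apply_moves([
  {"fingers": -0.1,"x": -1,"y": -17,"z": -27,"ax": 0,"ay": 0,"az": 0},
  {"fingers": -0.1,"x": -2,"y": -34,"z": -55,"ax": 0,"ay": 0,"az": 0},
  {"fingers": -0.1,"x": -3,"y": -50,"z": -82,"ax": 0,"ay": 0,"az": 0},
  {"fingers": -0.1,"x": -4,"y": -67,"z": -110,"ax": 0,"ay": 0,"az": 0},
  {"fingers": -0.1,"x": -5,"y": -83.4,"z": -137.1,"ax": 0,"ay": 0,"az": 0},
])

```text
time_s: 42.8
eef_pos: [0.4729, -0.0266, 0.2385]
tool_rot: [109.4, 90.0, -10.6]
contact_force: [1.0, -0.3, 0.4]
width: 0.0468
```

Request:
apply_moves([
  {"fingers": -0.1,"x": -1,"y": -17,"z": -27,"ax": 0,"ay": 0,"az": 0},
  {"fingers": -0.1,"x": -2,"y": -34,"z": -55,"ax": 0,"ay": 0,"az": 0},
  {"fingers": -0.1,"x": -3,"y": -50,"z": -82,"ax": 0,"ay": 0,"az": 0},
  {"fingers": -0.1,"x": -4,"y": -67,"z": -110,"ax": 0,"ay": 0,"az": 0},
  {"fingers": -0.1,"x": -5,"y": -83.4,"z": -137.1,"ax": 0,"ay": 0,"az": 0},
])

```text
time_s: 43.22
eef_pos: [0.469, 0.134, 0.2436]
tool_rot: [123.9, 90.0, 3.9]
contact_force: [0.4, -0.1, 0.1]
width: 0.0473
```

Request:
apply_moves([
  {"fingers": -0.1,"x": -1,"y": -17,"z": -27,"ax": 5.7,"ay": 0,"az": 0},
  {"fingers": -0.1,"x": -2,"y": -34,"z": -55,"ax": 11.4,"ay": 0,"az": 0},
  {"fingers": -0.1,"x": -3,"y": -50,"z": -82,"ax": 17,"ay": 0,"az": 0},
  {"fingers": -0.1,"x": -4,"y": -67,"z": -110,"ax": 22.7,"ay": 0,"az": 0},
  {"fingers": -0.1,"x": -5,"y": -83.4,"z": -137.1,"ax": 28.4,"ay": 0,"az": 0},
])

```text
time_s: 43.63
eef_pos: [0.4651, 0.2945, 0.2484]
tool_rot: [161.6, 90.0, 13.0]
contact_force: [1.0, 0.3, 0.2]
width: 0.0467
```

Request:
apply_moves([
  {"fingers": -0.1,"x": 0,"y": 0,"z": 0,"ax": 6,"ay": 0,"az": 0},
  {"fingers": -0.1,"x": 0,"y": 0,"z": 0,"ax": 12,"ay": 0,"az": 0},
  {"fingers": -0.1,"x": 0,"y": 0,"z": 0,"ax": 18,"ay": 0,"az": 0},
  {"fingers": -0.1,"x": 0,"y": 0,"z": 0,"ax": 24,"ay": 0,"az": 0},
  {"fingers": -0.1,"x": 0,"y": 0,"z": 0,"ax": 28.4,"ay": 0,"az": 0},
])

```text
time_s: 44.05
eef_pos: [0.4653, 0.2929, 0.2482]
tool_rot: [40.6, 90.0, -136.5]
contact_force: [-0.3, 0.5, 0.0]
width: 0.0465
```

Request:
apply_moves([
  {"fingers": -0.1,"x": 0,"y": 0,"z": 0,"ax": 0,"ay": 0,"az": 0},
  {"fingers": -0.1,"x": 0,"y": 0,"z": 0,"ax": 0,"ay": 0,"az": 0},
  {"fingers": -0.1,"x": 0,"y": 0,"z": 0,"ax": 0,"ay": 0,"az": 0},
  {"fingers": -0.1,"x": 0,"y": 0,"z": 0,"ax": 0,"ay": 0,"az": 0},
  {"fingers": -0.1,"x": 0,"y": 0,"z": 0,"ax": 0,"ay": 0,"az": 0},
])

```text
time_s: 44.47
eef_pos: [0.4655, 0.2928, 0.2485]
tool_rot: [-156.3, 90.0, 27.0]
contact_force: [-0.6, 0.3, 1.3]
width: 0.047
```

```bash
python3 - <<'E'
from lid import *
s=brief();d=grab('wrist','wr22');lid(d)
P=cloud(d);hsv=cv2.cvtColor(d['img'],cv2.COLOR_RGB2HSV)
m=(P[...,2]>.076)&(P[...,2]<.084)&(P[...,0]>.38)&(P[...,0]<.63)&(P[...,1]>.09)&(P[...,1]<.22)
if m.sum()>50: print('block',m.sum(),cv2.minAreaRect(P[m][:,:2].astype(np.float32)))
E
```

```text
t 44.47 tcp [0.4655 0.2928 0.2485] psi -86.65531158625943 tilt 0.004298974811730468 F [-0.5505  0.3272  1.2815] w 0.046950606683532695 q [ 26.8  -0.7  92.    0.   88.7 113.5]
lid top 185 0.01787202866394188 ((0.3786679804325104, 0.2688993811607361), (0.029188482090830803, 0.040570180863142014), 3.901067018508911)
handle top 83 0.049844201386951455 ((0.37860554456710815, 0.2966737151145935), (0.016058143228292465, 0.12198992818593979), 83.08421325683594)
block 13648 ((0.5085858106613159, 0.15374475717544556), (0.19660522043704987, 0.06384654343128204), 4.265787124633789)
```

View pics/wr22.png

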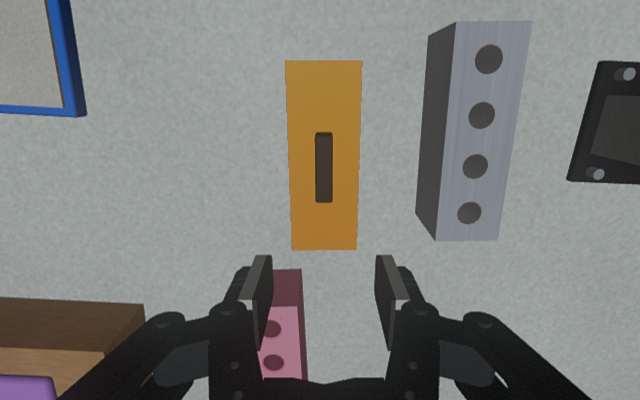

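The lid is at (324,155) with its handle at (324,168) centred under the jaws. The block at (475,135) is empty. Refining with looser colour limits.

```bash
python3 - <<'E'
from lid import *
d=load('wr22');P=cloud(d);hsv=cv2.cvtColor(d['img'],cv2.COLOR_RGB2HSV)
X,Y,Z=[P[...,i] for i in range(3)]
R=(abs(X-.465)<.13)&(abs(Y-.293)<.06)
m=R&(hsv[...,0]>5)&(hsv[...,0]<25)&(hsv[...,1]>120)&(Z>.012)&(Z<.024)
print(m.sum(),np.median(Z[m]),cv2.minAreaRect(P[m][:,:2].astype(np.float32)))
h=(abs(X-.465)<.05)&(abs(Y-.293)<.03)&(Z>.045)&(Z<.056);print(h.sum(),np.median(Z[h]),cv2.minAreaRect(P[h][:,:2].astype(np.float32)))
E
```

```text
12041 0.018066930844428248 ((0.4667867124080658, 0.2916317582130432), (0.21017304062843323, 0.07765122503042221), 3.5322425365448)
1191 0.04990805195659367 ((0.467577189207077, 0.29175928235054016), (0.0688631609082222, 0.01778942532837391), 3.8532252311706543)
```

Request:
apply_moves([
  {"fingers": -0.1,"x": 41,"y": 1.2,"z": -1.4,"ax": 0,"ay": 0,"az": 0},
  {"fingers": -0.1,"x": 82,"y": 1.2,"z": -1.4,"ax": 0,"ay": 0,"az": 0},
  {"fingers": -0.1,"x": 123,"y": 1.2,"z": -1.4,"ax": 0,"ay": 0,"az": 0},
  {"fingers": -0.1,"x": 160,"y": 1.2,"z": -1.4,"ax": 0,"ay": 0,"az": 0},
  {"fingers": -0.1,"x": 185,"y": 1.2,"z": -1.4,"ax": 0,"ay": 0,"az": 0},
])

```text
time_s: 44.93
eef_pos: [0.4648, 0.2905, 0.0593]
tool_rot: [23.4, 89.7, -153.3]
contact_force: [-0.6, 0.5, -1.4]
width: 0.0469
```

Request:
apply_moves([
  {"fingers": -0.1,"x": 12,"y": 0,"z": 0,"ax": 0,"ay": 0,"az": 0},
  {"fingers": -0.1,"x": 24,"y": 0,"z": 0,"ax": 0,"ay": 0,"az": 0},
  {"fingers": -0.1,"x": 32,"y": 0,"z": 0,"ax": 0,"ay": 0,"az": 0},
  {"fingers": -0.1,"x": 36,"y": 0,"z": 0,"ax": 0,"ay": 0,"az": 0},
  {"fingers": -0.1,"x": 36,"y": 0,"z": 0,"ax": 0,"ay": 0,"az": 0},
])

```text
time_s: 45.35
eef_pos: [0.4675, 0.292, 0.028]
tool_rot: [-155.9, 89.9, 27.4]
contact_force: [-0.3, -0.6, -0.7]
width: 0.0471
```

Request:
apply_moves([
  {"fingers": -0.1,"x": 0,"y": 0,"z": 0,"ax": 0,"ay": 0,"az": 0},
  {"fingers": -0.1,"x": 0,"y": 0,"z": 0,"ax": 0,"ay": 0,"az": 0},
  {"fingers": -0.1,"x": 0,"y": 0,"z": 0,"ax": 0,"ay": 0,"az": 0},
  {"fingers": -0.1,"x": 0,"y": 0,"z": 0,"ax": 0,"ay": 0,"az": 0},
])

```text
time_s: 45.68
eef_pos: [0.4675, 0.292, 0.0284]
tool_rot: [-155.6, 89.9, 27.7]
contact_force: [-0.5, -0.3, -0.2]
width: 0.0467
```

```bash
python3 - <<'E'
from m import *
s=brief();print(delta([.467,.2917,.0235],-86.4,s))
E
```

```text
t 45.68 tcp [0.4675 0.292  0.0284] psi -86.71312860520747 tilt 0.08306211779100854 F [-0.5037 -0.3165 -0.1675] w 0.04666413785926377 q [ 26.7  11.1 103.6   0.   65.2 113.4]
(array([4.8986, 0.2814, 0.5088]), array([-0.3132, -0.0757,  0.0341]))
```

Request:
apply_moves([
  {"fingers": -0.1,"x": 4,"y": 0.2,"z": 0.5,"ax": -0.3,"ay": 0,"az": 0},
  {"fingers": 1,"x": 4,"y": 0.2,"z": 0.5,"ax": -0.3,"ay": 0,"az": 0},
  {"fingers": 1,"x": 4,"y": 0.2,"z": 0.5,"ax": -0.3,"ay": 0,"az": 0},
  {"fingers": 1,"x": 4,"y": 0.2,"z": 0.5,"ax": -0.3,"ay": 0,"az": 0},
  {"fingers": 1,"x": 4,"y": 0.2,"z": 0.5,"ax": -0.3,"ay": 0,"az": 0},
], grip_force=90)

```text
time_s: 46.1
eef_pos: [0.4664, 0.2915, 0.0235]
tool_rot: [-92.1, 90.0, 91.5]
contact_force: [-1.1, -0.2, 2.0]
width: 0.0167
```

Request:
apply_moves([
  {"fingers": 1,"x": 0,"y": 0,"z": 0,"ax": 0,"ay": 0,"az": 0},
  {"fingers": 1,"x": 0,"y": 0,"z": 0,"ax": 0,"ay": 0,"az": 0},
  {"fingers": 1,"x": 0,"y": 0,"z": 0,"ax": 0,"ay": 0,"az": 0},
])

```text
time_s: 46.35
eef_pos: [0.4664, 0.2915, 0.0236]
tool_rot: [-119.0, 90.0, 64.6]
contact_force: [-1.3, 0.4, 0.8]
width: 0.0163
```

Request:
apply_moves([
  {"fingers": 1,"x": -15,"y": 0,"z": 0,"ax": 0,"ay": 0,"az": 0},
  {"fingers": 1,"x": -40,"y": 0,"z": 0,"ax": 0,"ay": 0,"az": 0},
  {"fingers": 1,"x": -70,"y": 0,"z": 0,"ax": 0,"ay": 0,"az": 0},
  {"fingers": 1,"x": -105,"y": 0,"z": 0,"ax": 0,"ay": 0,"az": 0},
  {"fingers": 1,"x": -130,"y": 0,"z": 0,"ax": 0,"ay": 0,"az": 0},
])

```text
time_s: 46.77
eef_pos: [0.4667, 0.2916, 0.156]
tool_rot: [-159.2, 89.9, 24.3]
contact_force: [0.2, 0.6, -1.1]
width: 0.0166
```

Request:
apply_moves([
  {"fingers": 1,"x": 0,"y": 15,"z": -4,"ax": 0,"ay": 0,"az": 0},
  {"fingers": 1,"x": 0,"y": 45,"z": -12,"ax": -0.6,"ay": 0,"az": 0},
  {"fingers": 1,"x": 0,"y": 80,"z": -20,"ax": -0.6,"ay": 0,"az": 0},
  {"fingers": 1,"x": 0,"y": 115,"z": -29,"ax": -0.6,"ay": 0,"az": 0},
  {"fingers": 1,"x": 0,"y": 139,"z": -34,"ax": -0.6,"ay": 0,"az": 0},
])

```text
time_s: 47.18
eef_pos: [0.5094, 0.1523, 0.1532]
tool_rot: [79.7, 89.9, -96.1]
contact_force: [-0.1, 0.1, -1.8]
width: 0.0167
```

Request:
apply_moves([
  {"fingers": 1,"x": 0,"y": 0,"z": 0,"ax": 0,"ay": 0,"az": 0},
  {"fingers": 1,"x": 0,"y": 0,"z": 0,"ax": 0,"ay": 0,"az": 0},
  {"fingers": 1,"x": 0,"y": 0,"z": 0,"ax": 0,"ay": 0,"az": 0},
  {"fingers": 1,"x": 0,"y": 0,"z": 0,"ax": 0,"ay": 0,"az": 0},
  {"fingers": 1,"x": 0,"y": 0,"z": 0,"ax": 0,"ay": 0,"az": 0},
])

```text
time_s: 47.6
eef_pos: [0.5086, 0.1559, 0.1533]
tool_rot: [-24.4, 90.0, 159.9]
contact_force: [-0.9, 0.3, -1.3]
width: 0.0165
```

```bash
cat > held.py <<'E'
from m import *
def held(d,h):
    P=cloud(d);hsv=cv2.cvtColor(d['img'],cv2.COLOR_RGB2HSV);X,Y,Z=[P[...,i] for i in range(3)]
    m=(hsv[...,0]>5)&(hsv[...,0]<25)&(hsv[...,1]>120)&(abs(Z-h)<.012)&(X>.3)&(X<.75)&(abs(Y-.155)<.1)
    q=P[m];A=np.c_[q[:,:2],np.ones(len(q))];c=np.linalg.lstsq(A,q[:,2],rcond=None)[0]
    print(len(q),np.median(q[:,2]),cv2.minAreaRect(q[:,:2].astype(np.float32)),'slopes',c[:2])
E
python3 - <<'E'
from held import *
s=brief();d=grab('side','side4');held(d,s['eef_pos'][2]-.006);held(grab('scene','scene4'),s['eef_pos'][2]-.006)
print(delta([.509,.1545,.12],-85.8,s))
E
```

```text
t 47.6 tcp [0.5086 0.1559 0.1533] psi -85.72929293879204 tilt 0.024877946788383436 F [-0.922   0.3489 -1.3468] w 0.016534743337978743 q [ 11.5  -0.1 101.5   0.   78.7  97.2]
2019 0.1484465375841273 ((0.5074104070663452, 0.15687310695648193), (0.21233712136745453, 0.08138392120599747), 3.8332724571228027) slopes [ 0.0089 -0.0425]
1550 0.14778177163841205 ((0.5088828802108765, 0.1549237072467804), (0.21281756460666656, 0.08378077298402786), 4.443077087402344) slopes [-0.0036  0.0545]
(array([33.3174,  1.4292, -0.2763]), array([0.0707, 0.0227, 0.0103]))
```

View pics/side4.png

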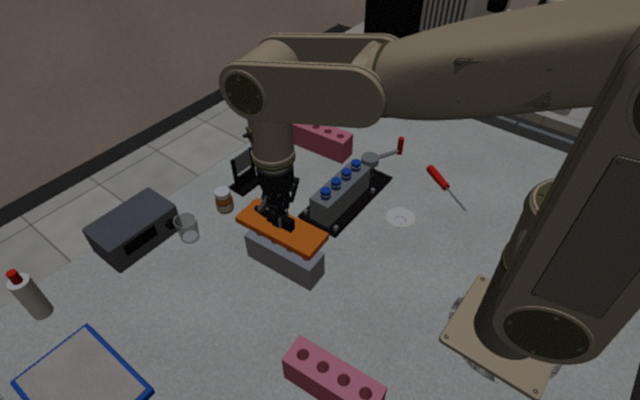

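The lid hangs level over the block at (283,228), about 1 mm off centre. All four caps sit on the rack. Lowering.

Request:
apply_moves([
  {"fingers": 1,"x": 10,"y": 1,"z": 0,"ax": 0,"ay": 0,"az": 0},
  {"fingers": 1,"x": 22,"y": 1,"z": 0,"ax": 0,"ay": 0,"az": 0},
  {"fingers": 1,"x": 34,"y": 1,"z": 0,"ax": 0,"ay": 0,"az": 0},
  {"fingers": 1,"x": 42,"y": 1,"z": 0,"ax": 0,"ay": 0,"az": 0},
  {"fingers": 1,"x": 47,"y": 1,"z": 0,"ax": 0,"ay": 0,"az": 0},
])

```text
time_s: 48.12
eef_pos: [0.5076, 0.1536, 0.1038]
tool_rot: [6.8, 89.8, -169.0]
contact_force: [-0.3, 0.2, -2.1]
width: 0.0164
```

Request:
apply_moves([
  {"fingers": 1,"x": 1,"y": 0,"z": 0,"ax": 0,"ay": 0,"az": 0},
  {"fingers": 1,"x": 3,"y": 0,"z": 0,"ax": 0,"ay": 0,"az": 0},
  {"fingers": 1,"x": 5,"y": 0,"z": 0,"ax": 0,"ay": 0,"az": 0},
  {"fingers": 1,"x": 7,"y": 0,"z": 0,"ax": 0,"ay": 0,"az": 0},
  {"fingers": 1,"x": 7,"y": 0,"z": 0,"ax": 0,"ay": 0,"az": 0},
])

```text
time_s: 48.53
eef_pos: [0.5092, 0.1538, 0.0995]
tool_rot: [-172.9, 90.0, 11.3]
contact_force: [0.6, 0.2, -2.1]
width: 0.0165
```

```bash
python3 - <<'E'
from m import *
brief()
E
```

```text
t 48.53 tcp [0.5092 0.1538 0.0995] psi -85.8218687632939 tilt 0.014626608046744649 F [ 0.6021  0.1542 -2.1351] w 0.016460349602303713 q [ 11.3   2.9 104.2   0.   72.8  97.1]
```

The skirt is over the block with no side contact. Going down to rest, then release.

Request:
apply_moves([
  {"fingers": 1,"x": 2,"y": 0,"z": 0,"ax": 0,"ay": 0,"az": 0},
  {"fingers": 1,"x": 4,"y": 0,"z": 0,"ax": 0,"ay": 0,"az": 0},
  {"fingers": 1,"x": 6,"y": 0,"z": 0,"ax": 0,"ay": 0,"az": 0},
  {"fingers": 1,"x": 8,"y": 0,"z": 0,"ax": 0,"ay": 0,"az": 0},
  {"fingers": 1,"x": 8.5,"y": 0,"z": 0,"ax": 0,"ay": 0,"az": 0},
])

```text
time_s: 48.95
eef_pos: [0.5093, 0.1539, 0.0915]
tool_rot: [-170.1, 90.0, 14.0]
contact_force: [-5.1, -2.1, 8.3]
width: 0.0169
```

Request:
apply_moves([
  {"fingers": 1,"x": 0,"y": 0,"z": 0,"ax": 0,"ay": 0,"az": 0},
  {"fingers": 1,"x": 0,"y": 0,"z": 0,"ax": 0,"ay": 0,"az": 0},
  {"fingers": 0,"x": 0,"y": 0,"z": 0,"ax": 0,"ay": 0,"az": 0},
  {"fingers": 0,"x": 0,"y": 0,"z": 0,"ax": 0,"ay": 0,"az": 0},
  {"fingers": 0,"x": 0,"y": 0,"z": 0,"ax": 0,"ay": 0,"az": 0},
])

```text
time_s: 49.37
eef_pos: [0.5092, 0.1539, 0.0909]
tool_rot: [-171.3, 90.0, 12.9]
contact_force: [0.0, 1.0, 0.3]
width: 0.0428
```

Request:
apply_moves([
  {"fingers": 0,"x": 0,"y": 0,"z": 0,"ax": 0,"ay": 0,"az": 0},
  {"fingers": 0,"x": -10,"y": 0,"z": 0,"ax": 0,"ay": 0,"az": 0},
  {"fingers": 0,"x": -50,"y": 0,"z": 0,"ax": 0,"ay": 0,"az": 0},
  {"fingers": 0,"x": -90,"y": 0,"z": 0,"ax": 0,"ay": 0,"az": 0},
  {"fingers": 0,"x": -130,"y": 0,"z": 0,"ax": 0,"ay": 0,"az": 0},
])

```text
time_s: 49.78
eef_pos: [0.5084, 0.1537, 0.2227]
tool_rot: [6.0, 89.9, -169.8]
contact_force: [0.7, -0.6, 0.3]
width: 0.0428
```

Request:
apply_moves([
  {"fingers": 0,"x": -40,"y": 0,"z": 0,"ax": 0,"ay": 0,"az": 0},
  {"fingers": 0,"x": -70,"y": 0,"z": 0,"ax": 0,"ay": 0,"az": 0},
  {"fingers": 0,"x": -70,"y": 0,"z": 0,"ax": 0,"ay": 0,"az": 0},
  {"fingers": 0,"x": -70,"y": 0,"z": 0,"ax": 0,"ay": 0,"az": 0},
  {"fingers": 0,"x": -70,"y": 0,"z": 0,"ax": 0,"ay": 0,"az": 0},
])

```text
time_s: 50.2
eef_pos: [0.509, 0.1538, 0.2909]
tool_rot: [-76.5, 90.0, 107.7]
contact_force: [-0.0, -1.6, -0.8]
width: 0.043
```

```bash
python3 - <<'E'
from held import *
from caps import caps
from wr import red
s=brief();d=grab('wrist','wr23');held(d,.086);held(grab('side','side5'),.086)
e=grab('scene','scene5');held(e,.086);caps(e,.1,.13,.109);red(e)
E
```

```text
t 50.2 tcp [0.509  0.1538 0.2909] psi -85.81568428540353 tilt 0.0014277678920572119 F [-0.0252 -1.5551 -0.7711] w 0.0430130624086816 q [11.3 -4.2 90.9  0.  93.2 97.1]
13715 0.0860847010192694 ((0.510326087474823, 0.15275435149669647), (0.21007831394672394, 0.07759495079517365), 4.150057315826416) slopes [ 0.0016 -0.0002]
2080 0.08671375837236209 ((0.5079885125160217, 0.1562076061964035), (0.21292893588542938, 0.07909823209047318), 4.306698322296143) slopes [ 0.0058 -0.0345]
1484 0.08602034307745102 ((0.5094530582427979, 0.1520412266254425), (0.21309927105903625, 0.08285322040319443), 4.013280868530273) slopes [-0.0049  0.0444]
140 [120.6  34.8   9.6] ray [-0.6549  0.4436] depth med [-0.6298  0.4279  0.1147]
86 [314.9 230.5   5.3] ray [ 0.5262 -0.0363] depth med [ 0.5256 -0.0371  0.1089]
95 [305.  243.4   5.5] ray [ 0.5272 -0.0837] depth med [ 0.5271 -0.0837  0.1093]
103 [294.5 257.2   5.9] ray [ 0.5287 -0.1321] depth med [ 0.5278 -0.1309  0.109 ]
108 [283.3 271.6   5.9] ray [ 0.5296 -0.18  ] depth med [ 0.5287 -0.1796  0.1091]
grip top 47 (219.5, 318.875, 4.155292510986328) [ 0.4859 -0.3518  0.112 ] [ 0.4853 -0.3516  0.112 ]
```

View pics/scene5.png

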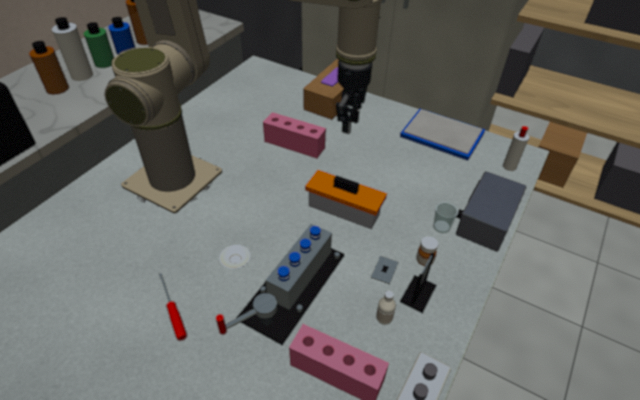

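The lid (345,190) is flat on the block with its top at 86 mm. Four caps are down on the rack, the wrench has been let go at (221,323), and the bystanders are in place. Handing in.

```bash
python3 -c "
from workcell import ctrl
print(ctrl.finish_job())"
```

```text
the job is handed in; nothing more can be done
None
```

The job is handed in at about 50 s on the robot's clock. No verdict was reported, so the results below are my own last checks.

- **Cells:** All four cells were lifted from the block into the four rack slots and pressed down until they stopped, at about 20–48 N. Every cap top last measured 109 mm (home height 109 mm), and they looked upright.
- **Wrench:** I turned it clockwise until the force peaked at about 8 N, then eased as it moved on, and I stopped there. The text gives 9–10 N, so my reading was a little low. When I backed off, the grip sprang back 7.5 mm, which means it had broken over by about 0.07 rad (over the 0.03 needed, under the 0.23 limit). I inferred that the spindle is tight from this break-over, because the joint angles can't be read directly.
- **Lid:** It had been knocked about 5 cm aside during the run, so I located it again before gripping it. It now rests on the block with its top at 86 mm (fully down is 86 mm). It looks flat within 0.002 rad in the wrist view and within 2–3 mm of centred.
- **Disagreements between cameras:** The lid's sideways position differed by 2–4 mm between cameras. The scene and side cameras also showed small, opposite false tilts of the lid, which I ignored.
- **Bystanders:** None looked moved in the last picture, though I did not measure their positions. The robot was holding clear, with the gripper about 29 cm above the table.

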